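# Hang the sample can by its bail on the spring scale

### The arm

A 6-joint arm with a two-finger parallel gripper is mounted at the origin on a cart in front of the work surface, level with it; the furniture and walls round the work are solid. World frame = base frame: x ahead of the robot, y to its left, z up, the work surface at z = 0. Lengths are in mm, angles in rad, forces in N, time in s.
With the tool pointing down it reaches from about 350 to 975 mm from the base axis. Payload 7.1 kg.
Tool frame: the origin (TCP) lies at the very end of the fingers, on their centre line; the grasp point (between the pads) lies 19 mm behind it; y points along the fingers, z is the direction in which the jaws open and shut, and the axes are right-handed (so a half turn about y gives the same grasp; the last joint's range is limited). The gripper opens to 88 mm and grips with 3 to 60 N. Pads are 20 mm wide; open, the fingers measure 115 mm over their backs; the gripper's body (75 mm by 178 mm) begins 61 mm behind the grasp point.
Start: joints at [1.211, 0.423, 1.63, -0, 1.089, -0.019], TCP at [208.869, 589.049, 222.675] pointing down, gripper open.
Joint ranges: [-3, 3], [-0.9, 2.11], [0.09, 2.58], [-1.31, 4.45], [0.11, 2.69], [-2.54, 2.54]. Speed limits (rad/s): [2.39, 2.39, 3.01, 3.14, 3.14, 3.14].

### API

Orientations are given as a rotation vector (axis times angle).
In Python, from workcell import ctrl gives the robot as it stands.
- The arm moves only by the shell command python3 -m jog 'ROWS'. ROWS is JSON, a list of rows, each a list of 3 entries, a list of its own where there are three numbers: the opening, from 0 (shut) to 1 (fully open), then the shift along the tool's x, y, z in cm, then the turn, a rotation vector about the tool's x, y, z in rad. In form: [[claw, [dx, dy, dz], [wx, wy, wz]], ...]. A call has 1 to 8 rows; each row is the pose to reach, as a shift and turn from the pose commanded when the call began, along the tool's axes at that moment; what a row does not reach only later rows make up. A row lasts 1/10 s, in which the tool goes at most 50 mm and 8.59 degrees, less where a joint would pass 70% of its speed; a pose out of reach is approached as far as the arm can. A call with a gripper value outside its range is refused whole. The fingers move at their own pace and stop on an object; the grip force is fixed at half the most. Time passes only in rows, so rows that repeat a pose let the fingers close. It gives the time, the measured TCP pose, the force and the opening at its end, in the units of the state.
- ctrl.get_obs(): the state, without advancing time (a new reading comes with each control period).
- ctrl.get_image(name): name is "scene" or "side" or "wrist"; returns a dict with "color" (384x512x3 uint8, red, green, blue), "z_map" (384x512 float32, mm along the optical axis (not along the pixel's ray), 0 where there is no reading), "fx", "fy", "cx", "cy" (pixels), "pose" (4x4, takes a point from camera to world coordinates). Camera axes: x right, y down, z forward; pixel columns grow to the right and rows downward; lengths in mm; the calibration is good to about 2 mm. A picture is of the moment at which its call begins.
- ctrl.close_job(): hands the job in, once; it reports no verdict.
The state is a dict: "t": time; "qpos": joint angles; "qvel": joint speeds; "joint_torque": joint torques, N m; "ee_pos": TCP position; "orientation": TCP orientation; "ft_force": force on the tool from outside, world axes, zero at the start; "moment": the same for the moment, N m; "width": finger opening in mm.
Only numpy, scipy, OpenCV 4.12 (cv2) and the standard library are available. Lean on these libraries where they do the work, as an engineer would, in place of code of your own. Each camera call takes 0.05 s, during which the arm holds its last target.

### The job

Weigh the closed steel sample can: raise its folded wire bail upright (a fingertip under its loop will do) while the can stays standing on the table, then hang the can by the loop of the bail in the hook of the column scale. Nobody knows how heavy the can is, so ease its weight onto the sprung hook by feel, keeping the can upright: never drop, jerk or overload the scale, and let go only when the scale carries the whole weight, so that the hook does not jump. Leave the can hanging still and free, and do not knock the other things about.

Things in the scene. Friction and masses are not known exactly. Their poses are not given: they have to be found in the camera images.
- sample_can: Closed round steel sample can, paper band, flat lid; 100 mm across the lid rim, 79 mm tall, 0.20 to 0.87 kg (unknown each time). Loose, too wide to grip round the body. Origin: centre of its underside, z up. Its y axis is parallel to the bail's pivot axis, which crosses the can's axis 62 mm above the underside; the bail starts folded over towards the can's -x side.
- can_bail (a joint): Angle of the wire bail (4.4 mm wire, 114 mm wide over the pivots), rad: 0 = folded level towards the can's -x side, 1.57 = upright, 3.14 = folded level to +x. Stiff pivots: it stays where it is left and takes about 0.6 N at its crown to raise. Its two wires slant together into a narrow loop at the crown.
- bail_loop (a point): Inside of the loop's rounded top, where it rests on a hook: mid-bail, 96 mm from the pivot axis (outside of the top: 100 mm). y = pivot axis, -x = from pivots to crown. Below it the loop's two parallel wires, 30 mm over the outside, 22 mm inside, run straight from 90 to 70 mm from the pivot axis, then slant apart. Grip across these two wires; a hook passes between them.
- hook_scale: Column spring scale, fixed: grey base plate 100 mm wide, 17 mm high, from 38 mm before to 172 mm behind the hook's seat; white column 60 mm wide, 324 mm tall, its front 118 mm behind the seat, the hook's carriage 94 mm behind it. Origin: on the table below the seat; -x is its front, to which the hook's open tip points; z up.
- scale_hook: Sprung hook of the scale, 6 mm steel bar in its plane y = 0, axes as the scale. Origin: top of the bar in the seat, 250 mm above the table when empty. Slides only straight down, 150 N/m (6.7 mm per newton), up to 75 mm, hardly damped. Load limit 12 N. It must never move faster than 0.06 m/s: a load let go with over 0.4 N still in the hand, or pulled down too far, makes it jump.
- gooseneck_lamp: Fixed black desk lamp to the right of the work, not to be touched: its head, 80 mm high, stands 23 cm nearer the robot than this origin; the thin neck arches from there up to 201 mm and back to a round foot 19 cm beyond the origin, all within 11 cm to either side. Farther right, near the table's right half, stands a balance 344 mm tall: cross both high up.
- hook_tip (a point): Top of the rounded, upturned open end of the hook: 20 mm above the seat and 18 mm before it (scale's -x). Behind the seat the bar rises to the level arm, top 18 mm above the seat, from 34 mm behind it to the carriage. The throat between tip and arm is about 35 mm wide at the top and 14 mm at the seat, sloped so that the loop slides into the seat.
- pin_tin: Bystander, loose: round tin with green lid, 67 mm across, 25 mm high. Origin: centre of its underside.
- weight_100g: Bystander, loose: brass weight, 22 mm across, 30 mm tall. Origin: centre of its underside.
- weight_50g: Bystander, loose: small brass weight, 18 mm across, 24 mm tall. Origin: centre of its underside.
- cork: Bystander, loose: cork, 26 mm across, 24 mm tall. Origin: centre of its underside.
- vial_a: Bystander, loose: glass vial with white cap, brown contents, 21 mm across, 52 mm tall. Origin: centre of its underside.
- vial_b: Bystander, loose: glass vial with white cap, green contents, 21 mm across, 58 mm tall. Origin: centre of its underside.

How it is judged:
By the outcome, as a careful person would: the job done as asked, in the order asked, and still so for the second after the job is handed in, with the robot touching nothing.
It also fails if it takes over 69 s, if anything falls off the work surface, if the arm or the gripper's body presses on something with over 40 N, if the wrist force passes 120 N, or if a joint passes its speed limit or range.

## Working session

There is one attempt and no reset: what is moved stays moved. The work goes in short steps, Python scripts to look and compute and a shell command to move; the robot and the scene stay as the last step left them, time stands still between calls to the robot, and variables do not carry over. Pictures are saved under pics/ and viewed, and the job is handed in when it is done.

```bash
ls; mkdir -p pics; cat > h.py <<'E'
from workcell import ctrl
import numpy as np, cv2
from scipy.spatial.transform import Rotation as R
def snap(name,fn):
    im=ctrl.get_image(name); cv2.imwrite('pics/'+fn,im['color'][:,:,::-1]); np.savez('pics/'+fn+'.npz',**im); return im
def world(im):
    z=im['z_map'].astype(float); v,u=np.mgrid[:z.shape[0],:z.shape[1]]
    P=np.stack([(u-im['cx'])/im['fx']*z,(v-im['cy'])/im['fy']*z,z,np.ones_like(z)],-1)
    W=(P@np.array(im['pose']).T)[...,:3]; W[z==0]=np.nan; return W
def proj(im,p):
    q=np.linalg.inv(im['pose'])@np.append(p,1); return im['fx']*q[0]/q[2]+im['cx'],im['fy']*q[1]/q[2]+im['cy']
E
python3 - <<'E'
from h import *
np.set_printoptions(precision=3,suppress=True)
for n in ['scene','side','wrist']:
    im=snap(n,n+'0.png'); print(n,im['fx'],im['pose'])
o=ctrl.get_obs(); print(o); print(R.from_rotvec(o['orientation']).as_matrix())
E
```

```text
pics
scene 360.7522418176674 [[   0.69    -0.33     0.644  -20.755]
 [  -0.723   -0.323    0.61  -263.658]
 [   0.007   -0.887   -0.462  605.729]
 [   0.       0.       0.       1.   ]]
side 419.0346901241868 [[   0.955   -0.158    0.251  306.931]
 [  -0.297   -0.502    0.812 -502.575]
 [  -0.002   -0.85    -0.527  698.242]
 [   0.       0.       0.       1.   ]]
wrist 337.8598063210016 [[  0.334   0.913   0.233 146.92 ]
 [  0.943  -0.323  -0.084 611.   ]
 [ -0.001   0.248  -0.969 382.872]
 [  0.      0.      0.      1.   ]]
{'t': 0.15, 'qpos': array([ 1.211,  0.424,  1.63 , -0.   ,  1.089, -0.019]), 'qvel': array([-0.   , -0.003, -0.005, -0.001,  0.   ,  0.002]), 'joint_torque': array([  0.   , -54.498, -27.392,   0.064,   0.02 ,  -0.   ]), 'ee_pos': array([208.738, 588.66 , 222.101]), 'orientation': array([-1.555,  0.268, -0.267]), 'ft_force': array([0.325, 0.333, 0.632]), 'moment': array([ 0.009, -0.009,  0.026]), 'width': 87.87283583194937}
[[ 0.942 -0.     0.334]
 [-0.334 -0.001  0.942]
 [ 0.    -1.    -0.001]]
```

View pics/scene0.png

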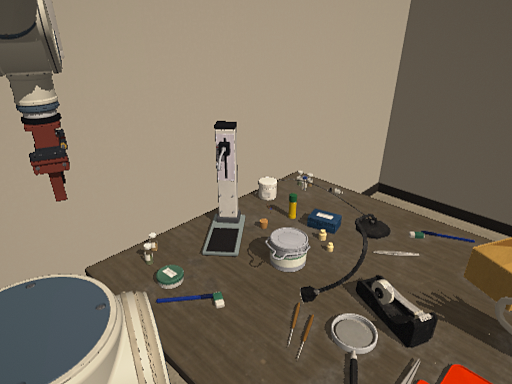

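View pics/side0.png

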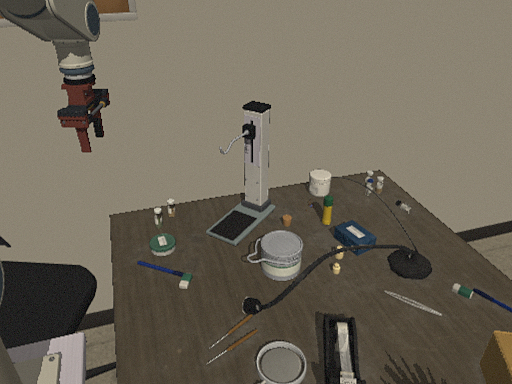

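View pics/wrist0.png

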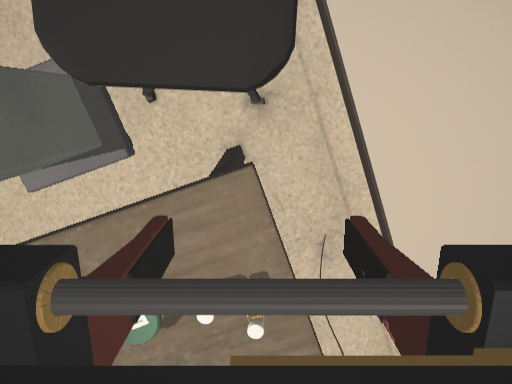

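The can is at scene (288,240) and side (281,250), its bail folded to the left (side ≈(250,258)). The scale stands behind it, with its hook at side (222,151). Measuring them now.

```bash
python3 - <<'E'
from h import *
np.set_printoptions(precision=1,suppress=True)
for n in ['scene','side']:
    im=np.load(f'pics/{n}0.png.npz'); W=world(im); 
    # lid points
    m=(W[...,2]>72)&(W[...,2]<84)
    cc=(288,235) if n=='scene' else (281,246)
    mm=np.zeros(m.shape,np.uint8); cv2.circle(mm,cc,32,1,-1); m&=mm>0
    P=W[m]; (c,r)=cv2.minEnclosingCircle(P[:,:2].astype(np.float32)); print(n,'lid',c,r,len(P),P[:,2].mean())
    S=cv2.resize(im['color'][:,:,::-1],None,fx=1,fy=1)
    x0,y0=(235,200) if n=='scene' else (235,215)
    cv2.imwrite(f'pics/{n}_can.png',cv2.resize(im['color'][y0:y0+80,x0:x0+100,::-1],None,fx=8,fy=7,interpolation=cv2.INTER_CUBIC)[:600])
    x0,y0=(190,110) if n=='scene' else (205,90)
    cv2.imwrite(f'pics/{n}_hook.png',cv2.resize(im['color'][y0:y0+75,x0:x0+80,::-1],None,fx=8,fy=8,interpolation=cv2.INTER_CUBIC))
E
```

```text
scene lid (583.0008544921875, 204.4388427734375) 75.5413589477539 722 74.49755479411668
side lid (587.9855346679688, 201.4029083251953) 71.18205261230469 902 74.22660675248821
```

View pics/side_can.png

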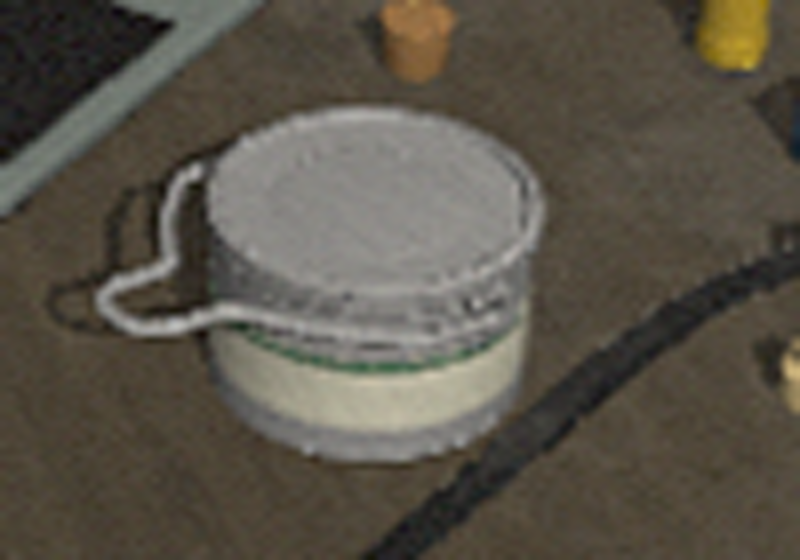

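View pics/scene_can.png

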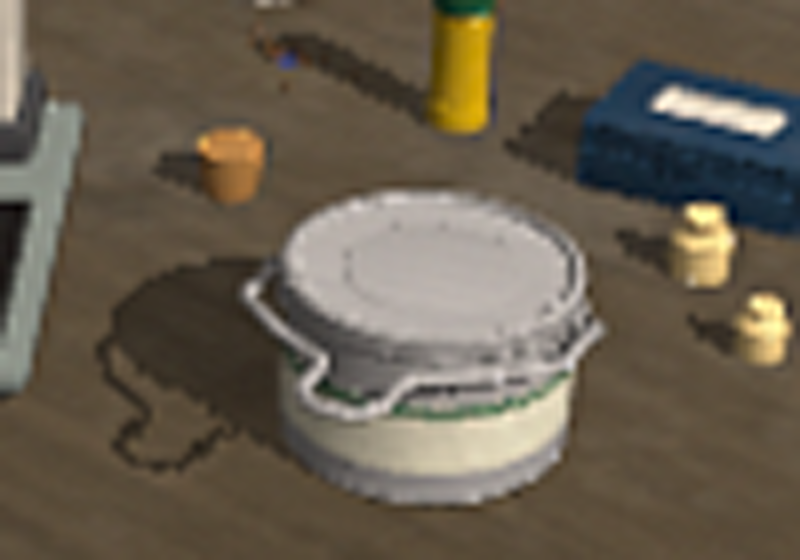

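View pics/side_hook.png

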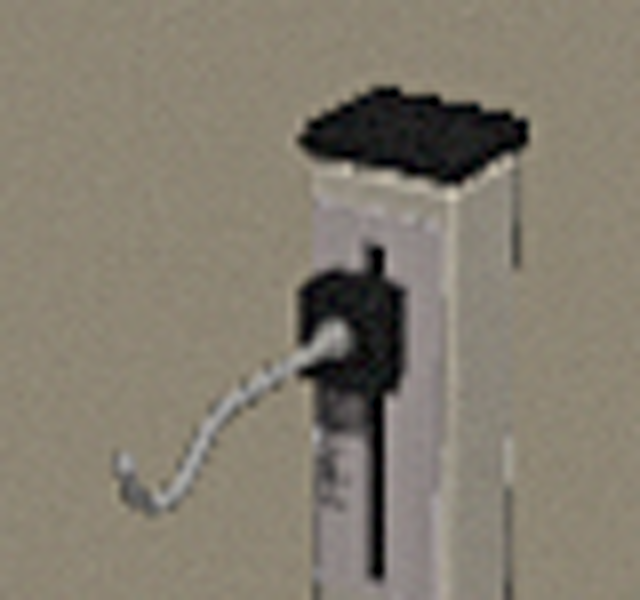

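View pics/scene_hook.png

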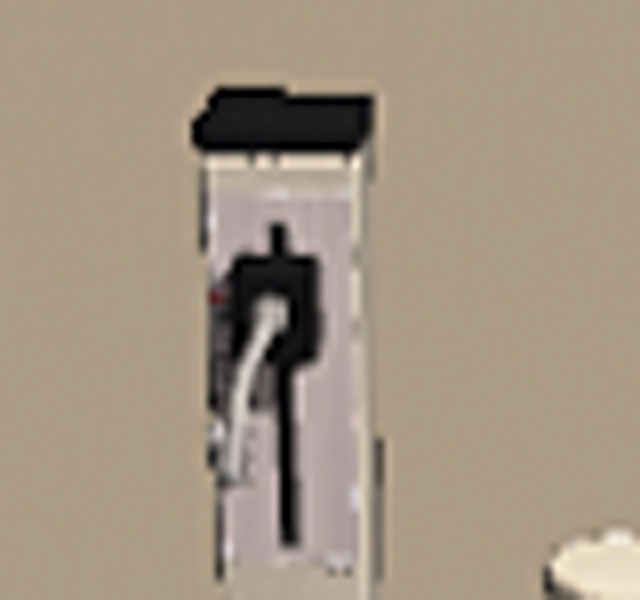

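```bash
python3 - <<'E'
from h import *
for n,(x0,y0,w,h) in {'scene':(195,205,60,60),'side':(200,190,90,60)}.items():
    im=np.load(f'pics/{n}0.png.npz')
    cv2.imwrite(f'pics/{n}_base.png',cv2.resize(im['color'][y0:y0+h,x0:x0+w,::-1],None,fx=8,fy=8,interpolation=cv2.INTER_CUBIC))
E
```

```text
(no output)
```

View pics/scene_base.png

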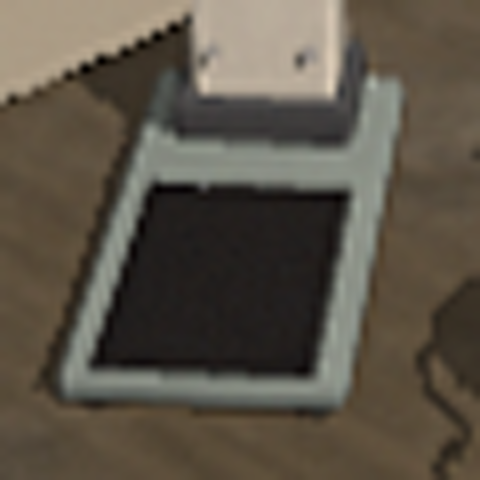

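View pics/side_base.png

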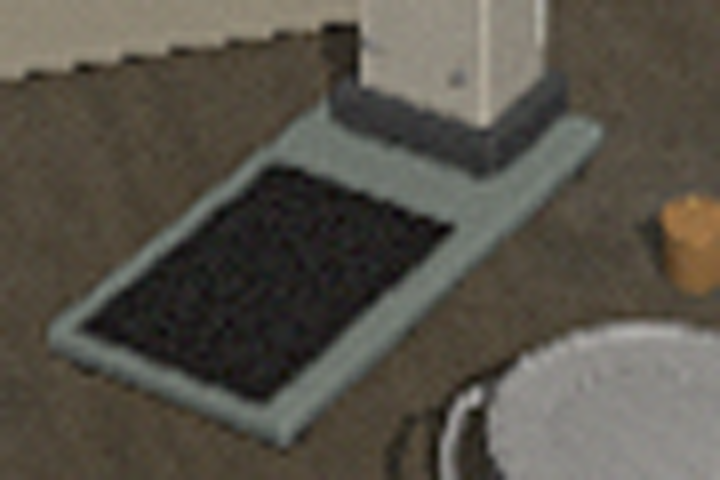

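```bash
python3 - <<'E'
from h import *
from scipy.optimize import least_squares
np.set_printoptions(precision=2,suppress=True)
I={n:dict(np.load(f'pics/{n}0.png.npz')) for n in ['scene','side']}
def px(a,x0,y0,sx=8,sy=8): return ((a[0]+.5)/sx-.5+x0,(a[1]+.5)/sy-.5+y0)
sb=lambda a:px(a,195,205); db=lambda a:px(a,200,190); dh=lambda a:px(a,205,90); sh=lambda a:px(a,190,110)
obs=[('scene',(-38,50,17),sb((68,380))),('scene',(-38,-50,17),sb((337,390))),
('side',(-38,50,17),db((52,330))),('side',(-38,-50,17),db((281,430))),('side',(172,-50,17),db((601,126))),
('scene',(172,-50,17),sb((403,82))),
('side',(-18,0,270),dh((122,455))),('side',(0,0,247),dh((158,503))),
('side',(118,30,300),None)]
obs=[o for o in obs if o[2]]
def T(p,q): c,s=np.cos(p[2]),np.sin(p[2]); return np.array([p[0]+c*q[0]-s*q[1],p[1]+s*q[0]+c*q[1],q[2]])
f=lambda p:np.ravel([np.array(proj(I[n],T(p,q)))-u for n,q,u in obs])
for y0 in (0.5,0,1.2):
    r=least_squares(f,[650,330,y0],x_scale=[100,100,1],loss='soft_l1'); print('scale',r.x,r.cost); 
print(f(r.x).reshape(-1,2))
sc=lambda a:px(a,235,200,8,7); dc=lambda a:px(a,235,215,8,7)
obc=[('scene',(0,0,79),sc((434,267))),('side',(0,0,79),dc((375,198))),('side',(-98,0,62),dc((103,305))),('scene',(-98,0,61),sc((352,408))),
 ('scene',(0,57,62),sc((250,290))),('scene',(0,-57,62),sc((602,328)))]
g=lambda p:np.ravel([np.array(proj(I[n],T(p,q)))-u for n,q,u in obc])
for y0 in (0,1,-1):
    r=least_squares(g,[590,200,y0],x_scale=[100,100,1],loss='soft_l1'); print('can',r.x,r.cost)
print(g(r.x).reshape(-1,2))
# depth check
for n in I:
    W=world(I[n]); u,v=[int(round(t)) for t in proj(I[n],T(r.x,(0,0,75)))]; print(n,u,v,W[v,u])
    for w in ('cork',):pass
E
```

```text
scale [516.78 379.5    0.71] 3.62290893096091
scale [516.78 379.5    0.71] 3.622908930960466
scale [516.78 379.5    0.71] 3.6229089309604534
[[-1.05  0.24]
 [ 2.03  0.41]
 [-2.09 -0.27]
 [ 0.26 -0.26]
 [ 0.23 -0.62]
 [ 0.33 -0.43]
 [-0.05  0.13]
 [ 0.21  0.03]]
can [604.42 215.32   0.41] 18.62754916412741
can [604.42 215.32   0.41] 18.62754916413498
can [604.42 215.32   0.41] 18.62754916413033
[[-0.11 -0.95]
 [-0.95 -1.23]
 [ 1.27  7.38]
 [-1.53  6.63]
 [ 2.02 -3.22]
 [-0.07  0.32]]
scene 289 238 [604.93 214.52  75.29]
side 280 243 [603.92 216.67  73.99]
```

```bash
python3 - <<'E'
from h import *
from scipy.optimize import least_squares
np.set_printoptions(precision=2,suppress=True)
I={n:dict(np.load(f'pics/{n}0.png.npz')) for n in ['scene','side']}
def px(a,x0,y0,sx=8,sy=8): return ((a[0]+.5)/sx-.5+x0,(a[1]+.5)/sy-.5+y0)
def T(p,q): c,s=np.cos(p[2]),np.sin(p[2]); return np.array([p[0]+c*q[0]-s*q[1],p[1]+s*q[0]+c*q[1],q[2]])
sc=lambda a:px(a,235,200,8,7); dc=lambda a:px(a,235,215,8,7)
B=lambda p,q:T(p,(-q[0]*np.cos(p[3]),q[1],62+q[0]*np.sin(p[3])))
C=lambda p,q:T(p,q)
obc=[('scene',C,(0,0,79),sc((434,267))),('side',C,(0,0,79),dc((375,198))),('side',B,(98,0),dc((103,305))),('scene',B,(98,0),sc((352,408))),
 ('scene',B,(0,55),sc((250,290))),('scene',B,(0,-55),sc((602,328))),
 ('side',B,(70,15),dc((175,262))),('side',B,(70,-15),dc((207,316))),('scene',B,(70,15),sc((320,370))),('scene',B,(70,-15),sc((395,385)))]
g=lambda p:np.ravel([np.array(proj(I[n],F(p,q)))-u for n,F,q,u in obc])
for y0 in (0,1,-1):
    r=least_squares(g,[590,200,y0,0.2],x_scale=[100,100,1,1],loss='soft_l1'); print('can',r.x,r.cost)
print(g(r.x).reshape(-1,2))
for k in range(0,101,10): print(k)if 0 else None
print(B(r.x,(98,0)))
def draw(n,fn,x0,y0,w,h,pts):
    c=cv2.resize(I[n]['color'][y0:y0+h,x0:x0+w,::-1],None,fx=8,fy=8,interpolation=cv2.INTER_CUBIC)
    for q in pts:
        u,v=proj(I[n],q); cv2.circle(c,(int((u-x0+.5)*8),int((v-y0+.5)*8)),3,(0,0,255),-1)
    cv2.imwrite('pics/'+fn,c)
p=r.x
pts=[T(p,(50*np.cos(t),50*np.sin(t),79)) for t in np.linspace(0,6.28,40)]+[B(p,q) for q in [(0,55),(0,-55),(98,0),(90,13),(90,-13),(70,13),(70,-13),(80,13),(80,-13)]]
draw('side','ov_side.png',235,215,100,70,pts); draw('scene','ov_scene.png',235,205,90,72,pts)
E
```

```text
can [600.86 212.57   0.4    0.21] 11.946654269650542
can [600.86 212.57   0.4    0.21] 11.946654269650807
can [600.86 212.57   0.4    0.21] 11.946654269735346
[[-0.16  0.03]
 [-1.96 -0.23]
 [ 0.59  0.79]
 [-1.39 -0.15]
 [ 2.66 -2.21]
 [-0.84  1.28]
 [-3.38  0.43]
 [ 1.33 -0.59]
 [ 0.18 -0.53]
 [ 2.57  0.05]]
[512.51 175.57  82.72]
```

View pics/ov_side.png

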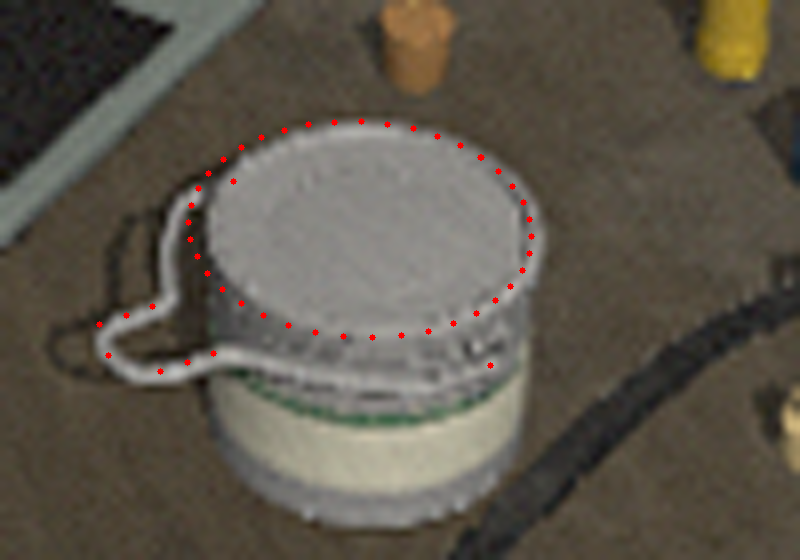

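View pics/ov_scene.png

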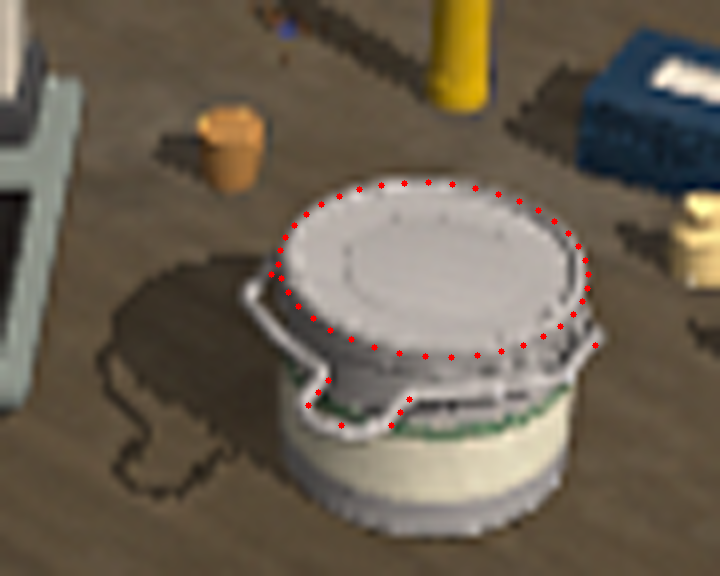

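```bash
cat >> h.py <<'E'
def tgt(pos,yaw,tilt=0):
    """world pose: tool x horizontally at yaw when tilt=0; tilt>0 points tool y forward along yaw"""
    f=np.array([np.cos(yaw),np.sin(yaw),0]); u=np.array([0,0,1.]); c,s=np.cos(tilt),np.sin(tilt)
    y=s*f-c*u; x=c*f+s*u; z=np.cross(x,y); return np.array(pos,float),np.stack([x,y,z],1)
def rel(pos,yaw,tilt=0):
    o=ctrl.get_obs(); Rc=R.from_rotvec(o['orientation']).as_matrix(); p,Rt=tgt(pos,yaw,tilt)
    d=Rc.T@(p-o['ee_pos'])/10; w=R.from_matrix(Rc.T@Rt).as_rotvec()
    print('shift cm',np.round(d,2),'rot',np.round(w,3),'|d|',round(np.linalg.norm(d)*10),'|w|',round(np.linalg.norm(w),3)); return d,w
def state():
    o=ctrl.get_obs(); m=R.from_rotvec(o['orientation']).as_matrix()
    print('t',o['t'],'pos',np.round(o['ee_pos'],1),'yaw',round(np.arctan2(*( -m[0,2],m[1,2])),3),'tilt',round(np.arctan2(np.hypot(m[0,1],m[1,1]),-m[2,1]),3),'F',np.round(o['ft_force'],2),'w',round(o['width'],1),'q',np.round(o['qpos'],2))
E
python3 - <<'E'
from h import *
state(); rel([440,130,260],0.5,0)
rel([440,130,240],0.5,0.4)
E
```

```text
t 0.15 pos [208.7 588.7 222.1] yaw -0.341 tilt 0.001 F [0.32 0.33 0.63] w 87.9 q [ 1.21  0.42  1.63 -0.    1.09 -0.02]
shift cm [ 37.13  -3.75 -35.5 ] rot [ 0.001 -0.841 -0.   ] |d| 515 |w| 0.841
shift cm [ 37.13  -1.75 -35.5 ] rot [ 0.169 -0.829 -0.377] |d| 514 |w| 0.926
```

```bash
python3 -m jog '[[1,[4,-1,-4],[0,-0.12,0]],[1,[8,-2,-8],[0,-0.25,0]],[1,[12,-3,-11.5],[0,-0.38,0]],[1,[16,-4,-15],[0,-0.5,0]],[1,[20,-4,-19],[0,-0.63,0]],[1,[24,-4,-23],[0,-0.75,0]],[1,[28,-4,-27],[0,-0.84,0]],[1,[31,-4,-30],[0,-0.84,0]]]'; python3 - <<'E'
from h import *
state(); rel([440,130,240],0.5,0.4)
E
```

```text
t: 0.95
ee_pos: [386.0, 232.5, 262.7]
orientation: [-1.535, -0.394, 0.393]
ft_force: [1.0, 0.1, 0.1]
width: 87.9
t 0.95 pos [386.  232.5 262.7] yaw 0.502 tilt 0.0 F [0.97 0.14 0.06] w 87.9 q [ 0.52  0.11  1.96 -0.    1.07 -1.56]
shift cm [ -0.2    2.27 -11.59] rot [-0.     0.002 -0.4  ] |d| 118 |w| 0.4
```

```bash
python3 -m jog '[[0,[0,0,-4],[0,0,-0.14]],[0,[0,1,-8],[0,0,-0.27]],[0,[-0.2,2.3,-11.6],[0,0,-0.4]],[0,[-0.2,2.3,-11.6],[0,0,-0.4]],[0,[-0.2,2.3,-11.6],[0,0,-0.4]]]'; python3 - <<'E'
from h import *
state(); im=snap('wrist','w1.png')
E
```

```text
t: 1.45
ee_pos: [438.8, 130.4, 239.1]
orientation: [-1.416, -0.679, 0.077]
ft_force: [0.5, -0.1, -0.2]
width: 51.0
t 1.45 pos [438.8 130.4 239.1] yaw 0.496 tilt 0.398 F [ 0.47 -0.09 -0.19] w 51.0 q [ 0.18 -0.    2.21  0.23  0.56 -2.06]
```

View pics/w1.png

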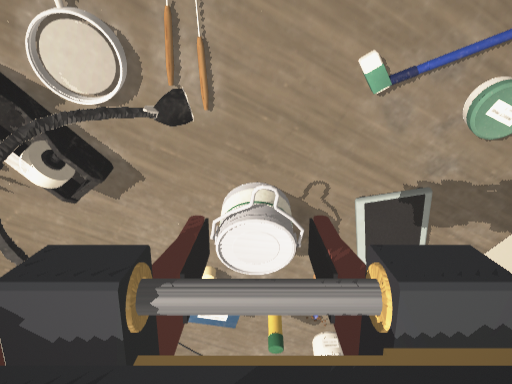

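```bash
python3 - <<'E'
from h import *
im=dict(np.load('pics/w1.png.npz')); x0,y0=195,170
cv2.imwrite('pics/w1c.png',cv2.resize(im['color'][y0:y0+75,x0:x0+100,::-1],None,fx=8,fy=8,interpolation=cv2.INTER_CUBIC))
W=world(im)
for u,v in [(175,105),(185,118),(160,108),(258,245),(262,190),(205,275),(260,212)]: print((u,v),np.round(W[v,u]))
E
```

```text
(175, 105) [476.  64.  74.]
(185, 118) [485.  77.  72.]
(160, 108) [486.  53.  73.]
(258, 245) [599. 216.  76.]
(262, 190) [561. 201.  18.]
(205, 275) [754. 204.  17.]
(260, 212) [562. 198.  62.]
```

View pics/w1c.png

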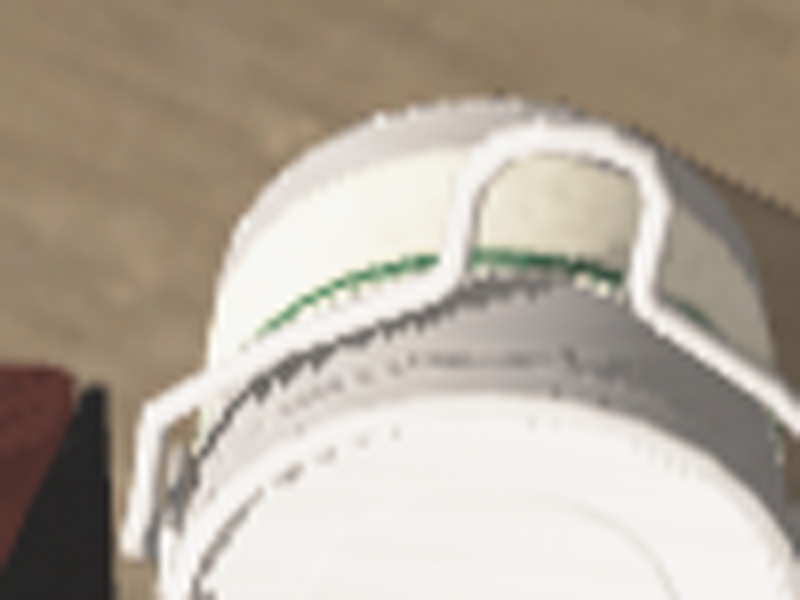

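```bash
python3 - <<'E'
from h import *
from scipy.optimize import least_squares
np.set_printoptions(precision=2,suppress=True)
I={'wrist':dict(np.load('pics/w1.png.npz')),'scene':dict(np.load('pics/scene0.png.npz')),'side':dict(np.load('pics/side0.png.npz'))}
def px(a,x0,y0,sx=8,sy=8): return ((a[0]+.5)/sx-.5+x0,(a[1]+.5)/sy-.5+y0)
def T(p,q): c,s=np.cos(p[2]),np.sin(p[2]); return np.array([p[0]+c*q[0]-s*q[1],p[1]+s*q[0]+c*q[1],q[2]])
sc=lambda a:px(a,235,200,8,7); dc=lambda a:px(a,235,215,8,7); wc=lambda a:px(a,195,170)
B=lambda p,q:T(p,(-q[0]*np.cos(p[3]),q[1],62+q[0]*np.sin(p[3])))
C=lambda p,q:T(p,q)
obc=[('scene',C,(0,0,79),sc((434,267))),('side',C,(0,0,79),dc((375,198))),
 ('wrist',B,(98,0),wc((548,133))),('wrist',B,(85,13),wc((655,210))),('wrist',B,(85,-13),wc((466,205))),
 ('side',B,(98,0),dc((105,303))),('scene',B,(98,0),sc((345,408)))]
g=lambda p:np.ravel([np.array(proj(I[n],F(p,q)))-u for n,F,q,u in obc])
for y0 in (0.5,):
    r=least_squares(g,[590,200,y0,0.2],x_scale=[100,100,1,1],loss='soft_l1'); print('can',r.x,r.cost)
print(g(r.x).reshape(-1,2)); p=r.x
print('crown',B(p,(98,0)))
pts=[T(p,(50*np.cos(t),50*np.sin(t),79)) for t in np.linspace(0,6.28,40)]+[B(p,q) for q in [(98,0),(90,13),(90,-13),(70,13),(70,-13),(80,13),(80,-13)]]
im=I['wrist'];x0,y0=195,170
c=cv2.resize(im['color'][y0:y0+75+40,x0:x0+115,::-1],None,fx=5,fy=5,interpolation=cv2.INTER_CUBIC)
for q in pts:
    u,v=proj(im,q); cv2.circle(c,(int((u-x0+.5)*5),int((v-y0+.5)*5)),2,(0,0,255),-1)
cv2.imwrite('pics/ov_w.png',c)
# lamp: dark pixels with height
L=[]
for n in ('scene','side','wrist'):
    im=I[n];W=world(im);k=(im['color'].max(-1)<60)&(W[...,2]>35)&(W[...,2]<230)&(W[...,0]>430)&(W[...,0]<900)&(W[...,1]<210)&(W[...,1]>20)
    P=W[k];L.append(P); print(n,len(P))
P=np.vstack(L[:2])
for a in range(430,900,30):
    k=(P[:,0]>=a)&(P[:,0]<a+30)
    if k.sum()>3: print(a,k.sum(),'y',np.percentile(P[k,1],[5,50,95]),'z',np.percentile(P[k,2],[5,50,95]))
E
```

```text
can [602.83 213.03   0.37   0.2 ] 4.964255517543969
[[ 0.19 -0.35]
 [-1.24 -0.51]
 [ 2.3   0.75]
 [-0.7   0.27]
 [-1.22 -1.44]
 [ 0.39  0.69]
 [-1.09 -0.35]]
crown [513.39 178.05  81.53]
scene 351
side 599
wrist 1036
460 398 y [43.16 56.89 72.43] z [55.05 70.28 79.8 ]
490 83 y [22.99 47.58 66.19] z [58.45 74.99 98.83]
550 5 y [185.51 202.   206.62] z [42.65 47.68 70.62]
580 19 y [20.25 22.83 28.71] z [184.26 188.85 190.59]
610 68 y [22.41 35.12 47.13] z [173.57 181.01 188.19]
640 46 y [43.73 54.87 66.07] z [159.21 167.61 174.92]
670 33 y [61.65 69.54 77.59] z [145.71 152.31 159.  ]
700 37 y [77.92 84.56 92.22] z [127.05 136.59 143.58]
730 37 y [ 92.26  97.01 101.63] z [111.45 120.2  128.95]
760 40 y [101.73 106.19 109.93] z [101.75 108.93 114.24]
790 49 y [108.79 111.93 115.58] z [ 88.98  96.02 102.37]
820 45 y [113.91 116.51 120.5 ] z [80.4  86.29 92.18]
850 45 y [116.85 119.21 123.12] z [64.1  72.79 82.2 ]
880 45 y [119.56 121.32 125.79] z [42.87 54.92 65.36]
```

View pics/ov_w.png

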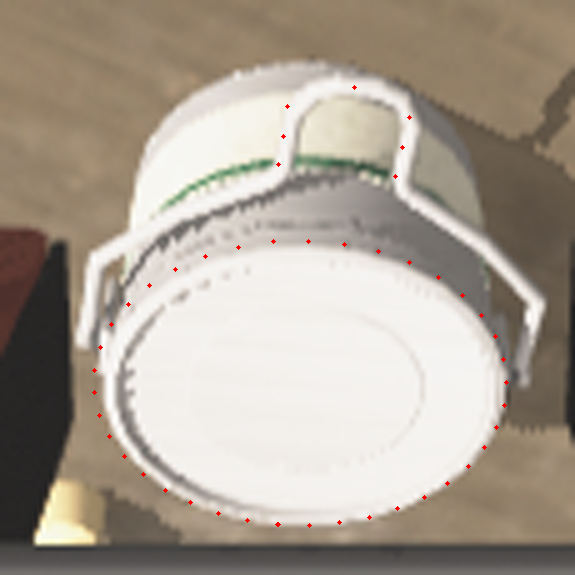

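```bash
python3 - <<'E'
from h import *
rel([475,167,150],0.38,0.65); rel([480,169,63],0.38,0.65)
E
```

```text
shift cm [ 0.93 10.15  1.42] rot [-0.06   0.102 -0.251] |d| 103 |w| 0.277
shift cm [-1.96 18.37  1.35] rot [-0.06   0.102 -0.251] |d| 185 |w| 0.277
```

```bash
python3 -m jog '[[0,[0.5,4,0.7],[-0.03,0.05,-0.12]],[0,[0.9,8,1.4],[-0.06,0.102,-0.251]],[0,[0.9,10.2,1.4],[-0.06,0.102,-0.251]],[0,[0.2,12.4,1.4],[-0.06,0.102,-0.251]],[0,[-0.7,15,1.4],[-0.06,0.102,-0.251]],[0,[-1.5,17,1.4],[-0.06,0.102,-0.251]],[0,[-1.96,18.37,1.35],[-0.06,0.102,-0.251]],[0,[-1.96,18.37,1.35],[-0.06,0.102,-0.251]]]'; python3 - <<'E'
from h import *
state(); im=snap('wrist','w2.png'); snap('side','s2.png')
E
```

```text
t: 2.3
ee_pos: [501.0, 168.6, 167.2]
orientation: [-1.382, -0.726, -0.151]
ft_force: [-1.1, -0.5, 0.2]
width: 0.4
t 2.3 pos [501.  168.6 167.2] yaw 0.387 tilt 0.58 F [-1.11 -0.53  0.2 ] w 0.4 q [ 0.25  0.23  2.26  0.87  0.11 -2.54]
```

View pics/w2.png

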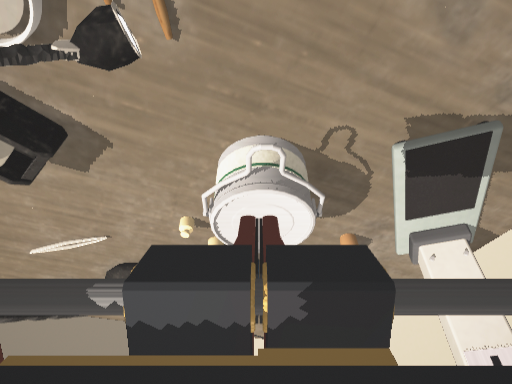

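View pics/s2.png

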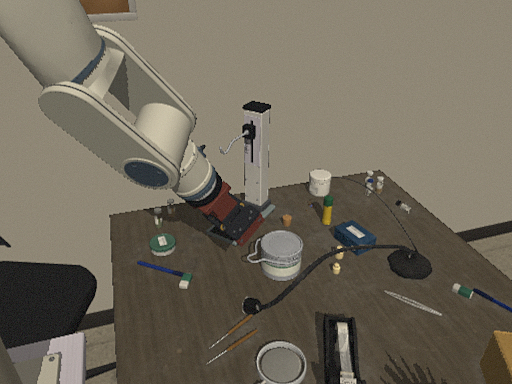

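```bash
python3 - <<'E'
from h import *
rel([470,161,150],0.33,0.45)
E
```

```text
shift cm [-3.55 -0.27  0.47] rot [-0.038  0.043  0.129] |d| 36 |w| 0.141
```

```bash
python3 -m jog '[[0,[-2,-0.2,0.3],[-0.02,0.02,0.07]],[0,[-3.55,-0.27,0.47],[-0.038,0.043,0.129]],[0,[-3.55,-0.27,0.47],[-0.038,0.043,0.129]]]'; python3 - <<'E'
from h import *
state(); rel([470,161,150],0.33,0.45);rel([470,161,70],0.33,0.45)
E
```

```text
t: 2.7
ee_pos: [474.8, 166.4, 153.5]
orientation: [-1.423, -0.628, -0.101]
ft_force: [-0.7, 0.3, -0.2]
width: 0.4
t 2.7 pos [474.8 166.4 153.5] yaw 0.352 tilt 0.479 F [-0.68  0.32 -0.19] w 0.4 q [ 0.29  0.23  2.26  0.25  0.18 -1.87]
shift cm [-0.73  0.01 -0.35] rot [-0.024  0.012  0.029] |d| 8 |w| 0.04
shift cm [-4.41  7.11 -0.48] rot [-0.024  0.012  0.029] |d| 84 |w| 0.04
```

```bash
python3 - <<'E'
import numpy as np
from scipy.optimize import least_squares
S=[(624.6,222.1,0,.424,1.63),(450.6,262.7,0,.11,1.96),(457.8,239.1,.398,0,2.21),(503,153.5,.479,.23,2.26),(528.7,167.2,.58,.23,2.26)]
def w(p,q2,q3): 
    a,h,L1,L2,d,e=p; t=q2+q3; return a+L1*np.sin(q2)+L2*np.sin(t)+e*np.cos(t), h+L1*np.cos(q2)+L2*np.cos(t)-e*np.sin(t)
def f(p): 
    o=[]
    for r,z,T,q2,q3 in S:
        x,y=w(p,q2,q3); o+=[x+p[4]*np.sin(T)-r, y-p[4]*np.cos(T)-z]
    return np.r_[o,(p[0])/50,(p[5])/50]
r=least_squares(f,[0,400,450,450,250,0]);print(r.x.round(1),r.fun.round(1));p=r.x
for (R,z,T) in [(510,66,.4),(510,66,.3),(510,66,.2),(510,66,0),(540,66,.3),(540,110,.3),(560,150,.3),(600,150,.0),(640,240,0)]:
    g=least_squares(lambda q:np.array(w(p,*q))-[R-p[4]*np.sin(T),z+p[4]*np.cos(T)],[.3,2.2]).x
    print(R,z,T,g.round(2),'q5',(np.pi-g.sum()-T).round(2))
E
```

```text
[  9.  269.  562.9 466.4 287.8  62.2] [ 0.1  0.4 -0.1  0.1 -0.1 -0.7  0.4 -0.4 -0.3  0.6  0.2  1.2]
510 66 0.4 [0.44 2.25] q5 0.05
510 66 0.3 [0.44 2.19] q5 0.21
510 66 0.2 [0.45 2.12] q5 0.37
510 66 0 [0.5 2. ] q5 0.65
540 66 0.3 [0.47 2.12] q5 0.25
540 110 0.3 [0.38 2.1 ] q5 0.36
560 150 0.3 [0.33 2.03] q5 0.48
600 150 0.0 [0.47 1.75] q5 0.92
640 240 0 [0.43 1.58] q5 1.14
```

```bash
python3 - <<'E'
from h import *
rel([476,164.5,66],0.33,0.33)
E
```

```text
shift cm [-3.99  7.78 -0.36] rot [-0.024  0.014  0.149] |d| 88 |w| 0.151
```

```bash
python3 -m jog '[[0,[-1.5,0.8,-0.2],[-0.012,0.007,0.08]],[0,[-2,2.5,-0.36],[-0.024,0.014,0.149]],[0,[-2.9,5,-0.36],[-0.024,0.014,0.149]],[0,[-3.6,7,-0.36],[-0.024,0.014,0.149]],[0,[-3.99,7.78,-0.36],[-0.024,0.014,0.149]],[0,[-3.99,7.78,-0.36],[-0.024,0.014,0.149]]]'; python3 - <<'E'
from h import *
state(); rel([476,164.5,66],0.33,0.33);rel([500,172.5,66],0.33,0.33); snap('side','s3.png'); im=snap('scene','c3.png')
a=cv2.imread('pics/s3.png')[150:330,180:360];b=cv2.imread('pics/c3.png')[180:330,200:350]
cv2.imwrite('pics/m3.png',np.hstack([cv2.resize(a,(400,400)),cv2.resize(b,(400,400))]))
E
```

```text
t: 3.3
ee_pos: [475.6, 164.7, 65.0]
orientation: [-1.486, -0.508, 0.002]
ft_force: [1.1, 0.6, -0.3]
width: 0.6
t 3.3 pos [475.6 164.7  65. ] yaw 0.33 tilt 0.328 F [ 1.1   0.56 -0.3 ] w 0.6 q [ 0.3   0.44  2.2   0.05  0.17 -1.65]
shift cm [ 0.07 -0.08 -0.03] rot [-0.001  0.    -0.002] |d| 1 |w| 0.002
shift cm [ 2.46  0.73 -0.06] rot [-0.001  0.    -0.002] |d| 26 |w| 0.002
```

View pics/m3.png

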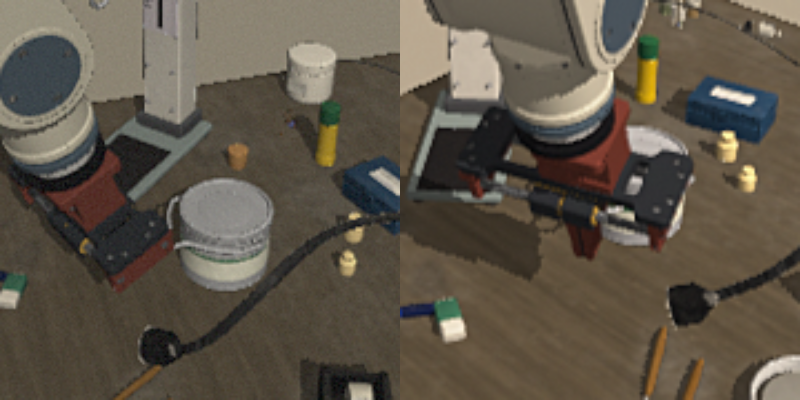

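```bash
cat >> h.py <<'E'
def tip(al,C=(602.8,213,62),yc=0.38,yaw=0.33,T=0.33,d=12):
    fc=np.array([np.cos(yc),np.sin(yc),0]);u=np.array([0,0,1.]);f=np.array([np.cos(yaw),np.sin(yaw),0])
    P=np.array(C)+98*(-np.cos(al)*fc+np.sin(al)*u)
    x=np.cos(T)*f+np.sin(T)*u; y=np.sin(T)*f-np.cos(T)*u
    return P+d*y-12.2*x
E
python3 - <<'E'
from h import *
for a in [.1,.2,.3,.4,.5,.6,.7,.8]: print(a,tip(a).round(1)); rel(tip(a),0.33,0.33)
E
```

```text
0.1 [505.  174.4  56.5]
shift cm [ 2.52  1.91 -0.04] rot [-0.001  0.     0.001] |d| 32 |w| 0.001
0.2 [506.4 174.9  66.2]
shift cm [ 2.97  1.04 -0.04] rot [-0.001  0.     0.001] |d| 31 |w| 0.001
0.3 [508.6 175.8  75.7]
shift cm [ 3.51  0.23 -0.02] rot [-0.001  0.     0.001] |d| 35 |w| 0.001
0.4 [511.7 177.   84.9]
shift cm [ 4.12 -0.54 -0.01] rot [-0.001  0.     0.001] |d| 42 |w| 0.001
0.5 [515.7 178.6  93.7]
shift cm [ 4.81 -1.23  0.02] rot [-0.001  0.     0.001] |d| 50 |w| 0.001
0.6 [520.4 180.5 102. ]
shift cm [ 5.57 -1.85  0.04] rot [-0.001  0.     0.001] |d| 59 |w| 0.001
0.7 [526.  182.7 109.8]
shift cm [ 6.38 -2.4   0.07] rot [-0.001  0.     0.001] |d| 68 |w| 0.001
0.8 [532.2 185.2 117. ]
shift cm [ 7.25 -2.86  0.1 ] rot [-0.001  0.     0.001] |d| 78 |w| 0.001
```

```bash
python3 -m jog '[[0,[1.4,1.2,0],[0,0,0]],[0,[2.52,1.9,0],[0,0,0]],[0,[2.97,1.04,0],[0,0,0]],[0,[3.5,0.23,0],[0,0,0]],[0,[4.12,-0.54,0],[0,0,0]],[0,[4.81,-1.23,0],[0,0,0]],[0,[4.81,-1.23,0],[0,0,0]]]'; python3 - <<'E'
from h import *
state(); snap('side','s4.png'); snap('scene','c4.png'); snap('wrist','w4.png')
a=cv2.imread('pics/s4.png')[170:310,200:340];b=cv2.imread('pics/w4.png')[100:260,170:330]
cv2.imwrite('pics/m4.png',np.hstack([cv2.resize(a,(400,400)),cv2.resize(b,(400,400))]))
E
```

```text
t: 4.1
ee_pos: [516.4, 178.8, 94.9]
orientation: [-1.485, -0.512, -0.002]
ft_force: [-2.7, -1.2, 1.4]
width: 0.6
t 4.1 pos [516.4 178.8  94.9] yaw 0.331 tilt 0.333 F [-2.72 -1.18  1.43] w 0.6 q [ 0.31  0.42  2.11  0.03  0.29 -1.62]
```

View pics/m4.png

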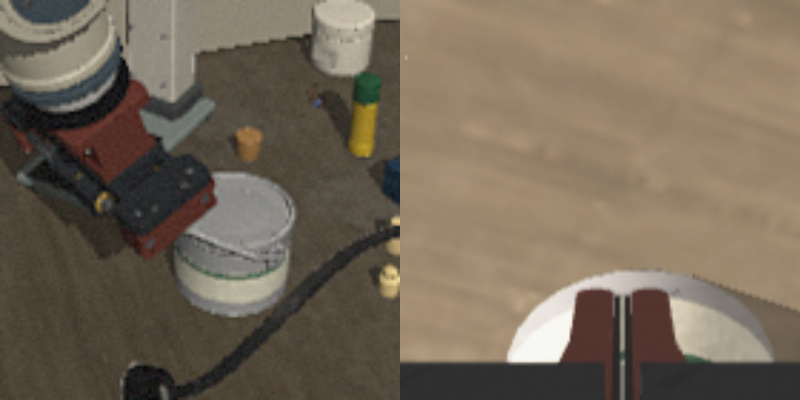

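```bash
python3 - <<'E'
from h import *
for a in [.6,.7,.8,.9,1.0,1.1,1.2,1.3]: print(a,tip(a).round(1)); rel(tip(a),0.33,0.33)
E
```

```text
0.6 [520.4 180.5 102. ]
shift cm [ 0.83 -0.66  0.03] rot [-0.001  0.     0.   ] |d| 11 |w| 0.001
0.7 [526.  182.7 109.8]
shift cm [ 1.64 -1.21  0.05] rot [-0.001  0.     0.   ] |d| 20 |w| 0.001
0.8 [532.2 185.2 117. ]
shift cm [ 2.51 -1.67  0.09] rot [-0.001  0.     0.   ] |d| 30 |w| 0.001
0.9 [539.  187.9 123.5]
shift cm [ 3.41 -2.04  0.12] rot [-0.001  0.     0.   ] |d| 40 |w| 0.001
1.0 [546.4 190.9 129.2]
shift cm [ 4.35 -2.32  0.16] rot [-0.001  0.     0.   ] |d| 49 |w| 0.001
1.1 [554.3 194.  134. ]
shift cm [ 5.31 -2.51  0.21] rot [-0.001  0.     0.   ] |d| 59 |w| 0.001
1.2 [562.6 197.3 138. ]
shift cm [ 6.28 -2.6   0.25] rot [-0.001  0.     0.   ] |d| 68 |w| 0.001
1.3 [571.2 200.8 141.1]
shift cm [ 7.26 -2.59  0.3 ] rot [-0.001  0.     0.   ] |d| 77 |w| 0.001
```

```bash
python3 -m jog '[[0,[0.83,-0.66,0],[0,0,0]],[0,[1.64,-1.21,0],[0,0,0]],[0,[2.51,-1.67,0],[0,0,0]],[0,[3.41,-2.04,0.1],[0,0,0]],[0,[4.35,-2.32,0.1],[0,0,0]],[0,[5.31,-2.51,0.2],[0,0,0]],[0,[6.28,-2.6,0.2],[0,0,0]],[0,[7.26,-2.59,0.2],[0,0,0]]]'; python3 - <<'E'
from h import *
state(); snap('side','s5.png'); snap('scene','c5.png')
a=cv2.imread('pics/s5.png')[140:300,200:360];b=cv2.imread('pics/c5.png')[160:300,220:360]
cv2.imwrite('pics/m5.png',np.hstack([cv2.resize(a,(400,400)),cv2.resize(b,(400,400))]))
for a in [1.4,1.5,1.57]: print(a,tip(a).round(1)); rel(tip(a),0.33,0.33)
E
```

```text
t: 5.05
ee_pos: [572.8, 200.4, 141.6]
orientation: [-1.485, -0.51, -0.0]
ft_force: [-0.4, 0.4, -1.1]
width: 0.1
t 5.05 pos [572.8 200.4 141.6] yaw 0.331 tilt 0.331 F [-0.41  0.42 -1.06] w 0.1 q [ 0.31  0.4   1.96  0.01  0.46 -1.6 ]
1.4 [580.1 204.3 143.3]
shift cm [0.72 0.1  0.15] rot [-0.001  0.     0.003] |d| 7 |w| 0.003
1.5 [589.1 207.9 144.4]
shift cm [1.68 0.31 0.2 ] rot [-0.001  0.     0.003] |d| 17 |w| 0.003
1.57 [595.5 210.5 144.7]
shift cm [2.33 0.51 0.23] rot [-0.001  0.     0.003] |d| 24 |w| 0.003
```

View pics/m5.png

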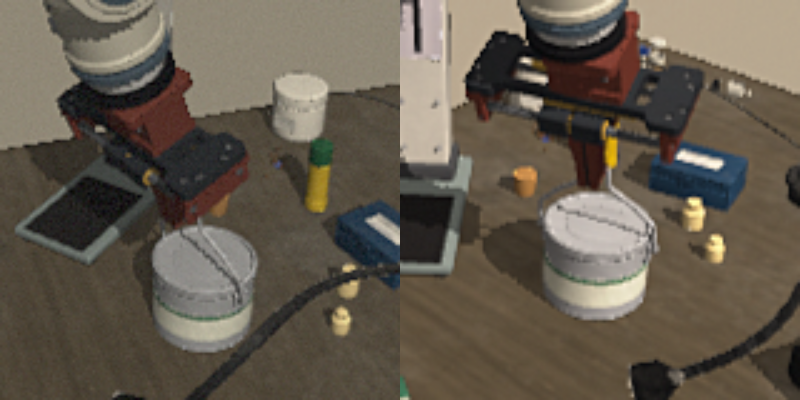

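```bash
python3 -m jog '[[0,[0.7,0.1,0.15],[0,0,0]],[0,[1.3,0.2,0.2],[0,0,0]],[0,[1.8,0.35,0.2],[0,0,0]],[0,[2.2,0.45,0.2],[0,0,0]],[0,[2.25,0.48,0.2],[0,0,0]],[0,[1.2,0.45,0.2],[0,0,0]],[0,[-1.5,0,0.2],[0,0,0]],[0,[-5,-1.5,0.2],[0,0,0]]]'; python3 - <<'E'
from h import *
state(); rel([520,180,215],0.38,0)
E
```

```text
t: 5.95
ee_pos: [521.0, 184.6, 138.2]
orientation: [-1.485, -0.509, 0.0]
ft_force: [-1.0, -0.0, 0.1]
width: 0.7
t 5.95 pos [521.  184.6 138.2] yaw 0.331 tilt 0.33 F [-0.95 -0.03  0.14] w 0.7 q [ 0.32  0.34  2.07  0.01  0.4  -1.6 ]
shift cm [ 2.26 -7.34 -0.39] rot [ 0.008 -0.049  0.33 ] |d| 77 |w| 0.334
```

Next I back away and up, open the gripper, and look.

```bash
python3 -m jog '[[1,[-1,-4,-0.4],[0,0,0.1]],[1,[-2,-8.5,-0.4],[0,-0.02,0.2]],[1,[-2,-10,-0.4],[0,-0.05,0.33]],[1,[-2,-10,-0.4],[0.008,-0.05,0.33]]]'; python3 - <<'E'
from h import *
state(); 
L=[]
for n in ('side','scene','wrist'): snap(n,n[:2]+'6.png')
a=cv2.imread('pics/si6.png')[180:290,230:340];b=cv2.imread('pics/sc6.png')[175:285,230:340]
cv2.imwrite('pics/m6.png',np.hstack([cv2.resize(a,(400,400),interpolation=2),cv2.resize(b,(400,400),interpolation=2)]))
E
```

```text
t: 6.35
ee_pos: [477.2, 165.4, 229.9]
orientation: [-1.549, -0.304, 0.295]
ft_force: [0.8, 0.5, -0.6]
width: 29.1
t 6.35 pos [477.2 165.4 229.9] yaw 0.382 tilt 0.006 F [ 0.85  0.49 -0.56] w 29.1 q [ 0.31  0.23  1.89  0.    1.01 -1.64]
```

View pics/m6.png

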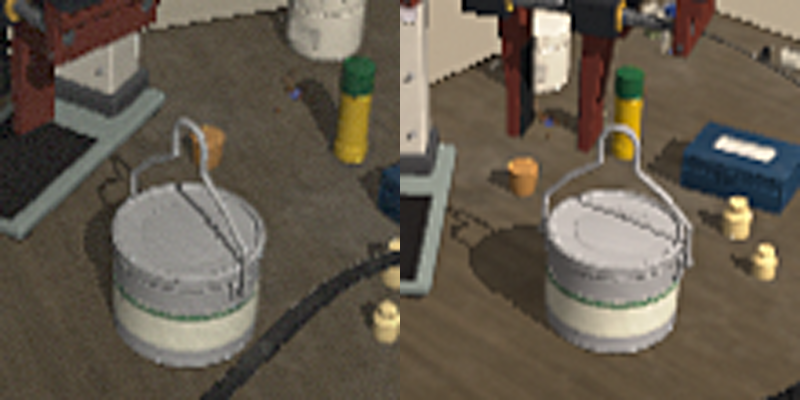

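View pics/wr6.png

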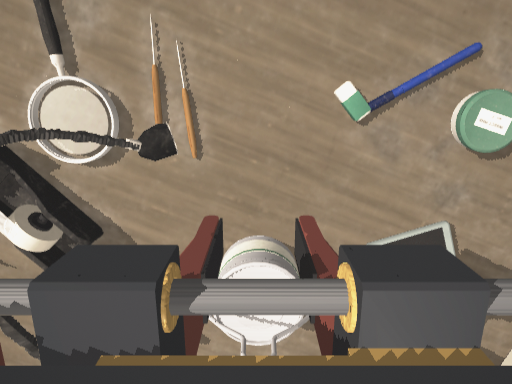

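```bash
python3 - <<'E'
from h import *
for n,(x0,y0) in {'si':(255,205),'sc':(262,203)}.items():
    c=cv2.imread(f'pics/{n}6.png')[y0:y0+75,x0:x0+65]; cv2.imwrite(f'pics/{n}6c.png',cv2.resize(c,None,fx=8,fy=8,interpolation=2))
E
```

```text
(no output)
```

View pics/si6c.png

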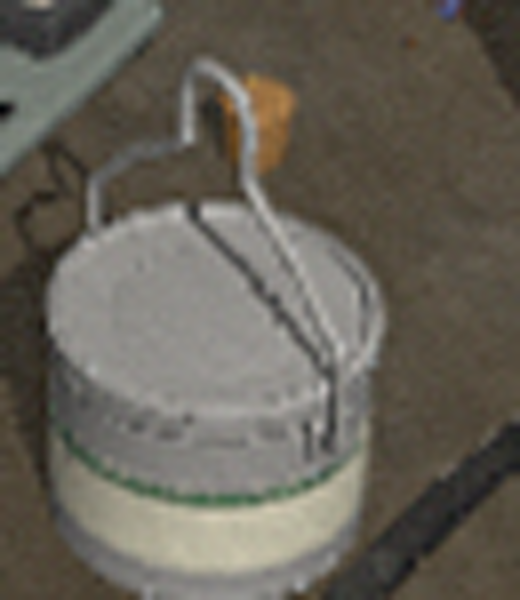

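View pics/sc6c.png

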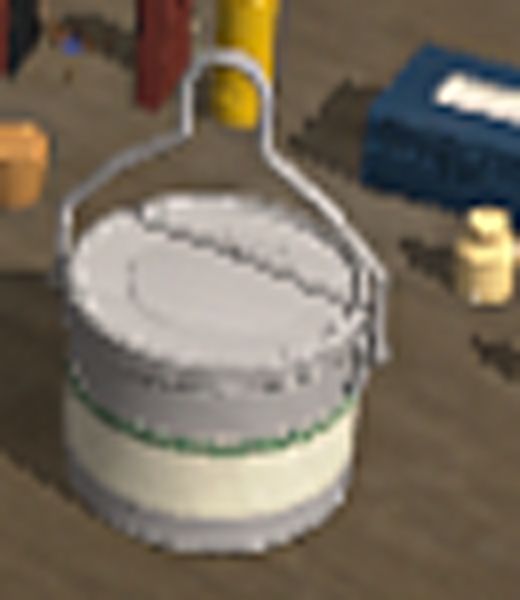

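```bash
cat > fit.py <<'E'
from h import *
from scipy.optimize import least_squares
def T(p,q): c,s=np.cos(p[2]),np.sin(p[2]); return np.array([p[0]+c*q[0]-s*q[1],p[1]+s*q[0]+c*q[1],q[2]])
B=lambda p,q:T(p,(-q[0]*np.cos(p[3]),q[1],62+q[0]*np.sin(p[3])))
C=lambda p,q:T(p,q)
def px(a,x0,y0,sx=8,sy=8): return ((a[0]+.5)/sx-.5+x0,(a[1]+.5)/sy-.5+y0)
E
python3 - <<'E'
from fit import *
np.set_printoptions(precision=2,suppress=True)
I={'scene':dict(np.load('pics/sc6.png.npz')),'side':dict(np.load('pics/si6.png.npz'))}
d=lambda a:px(a,255,205); s=lambda a:px(a,262,203)
obc=[('side',C,(0,0,79),d((215,309))),('scene',C,(0,0,79),s((219,281))),
('side',B,(98,0),d((205,65))),('scene',B,(98,0),s((228,57))),
('side',B,(70,13),d((187,143))),('scene',B,(70,13),s((187,133))),('side',B,(70,-13),d((248,181))),('scene',B,(70,-13),s((266,152))),
('scene',B,(0,-55),s((382,353)))]
g=lambda p:np.ravel([np.array(proj(I[n],F(p,q)))-u for n,F,q,u in obc])
r=least_squares(g,[600,213,.4,1.5],x_scale=[100,100,1,1],loss='soft_l1'); print('can',r.x,r.cost); print(g(r.x).reshape(-1,2)); p=r.x
print('crown',B(p,(98,0)))
im=I['side']
E
```

```text
can [603.85 213.14   0.41   1.55] 3.640847540041144
[[-0.85 -0.95]
 [ 0.28 -0.5 ]
 [ 1.06  1.52]
 [ 0.48  0.78]
 [-0.94 -0.77]
 [ 0.16 -0.14]
 [-0.55 -0.39]
 [ 0.24 -0.62]
 [ 0.25  0.28]]
crown [601.93 212.3  159.98]
```

```bash
python3 - <<'E'
from h import *
rel([602,212.5,230],0.40,0);rel([602,212.5,134],0.40,0)
E
```

```text
shift cm [13.72 -0.44 -0.26] rot [-0.    -0.02   0.001] |d| 137 |w| 0.02
shift cm [13.71  9.16 -0.27] rot [-0.    -0.02   0.001] |d| 165 |w| 0.02
```

```bash
python3 -m jog '[[1,[4,-0.4,0],[0,-0.02,0]],[1,[8,-0.4,-0.1],[0,-0.02,0]],[1,[11,-0.4,-0.2],[0,-0.02,0]],[1,[13,-0.4,-0.26],[0,-0.02,0]],[1,[13.7,-0.4,-0.26],[0,-0.02,0]],[1,[13.7,-0.4,-0.26],[0,-0.02,0]]]'; python3 - <<'E'
from h import *
state(); snap('side','s7.png'); snap('scene','c7.png'); im=snap('wrist','w7.png')
state()
a=cv2.imread('pics/s7.png')[150:290,230:370];b=cv2.imread('pics/c7.png')[150:290,220:360]
cv2.imwrite('pics/m7.png',np.hstack([cv2.resize(a,(400,400),interpolation=2),cv2.resize(b,(400,400),interpolation=2)]))
rel([602,212.5,134],0.40,0)
E
```

```text
t: 7.1
ee_pos: [602.0, 212.7, 229.2]
orientation: [-1.548, -0.313, 0.315]
ft_force: [-0.8, -0.4, -0.7]
width: 86.6
t 7.1 pos [602.  212.7 229.2] yaw 0.401 tilt 0.001 F [-0.78 -0.44 -0.74] w 86.6 q [ 0.32  0.44  1.59  0.    1.11 -1.65]
t 7.25 pos [601.4 212.5 230.6] yaw 0.401 tilt 0.001 F [-0.14 -0.84  0.28] w 88.1 q [ 0.32  0.43  1.59  0.    1.12 -1.65]
shift cm [ 0.06  9.66 -0.02] rot [-0.     0.001 -0.001] |d| 97 |w| 0.001
```

View pics/m7.png

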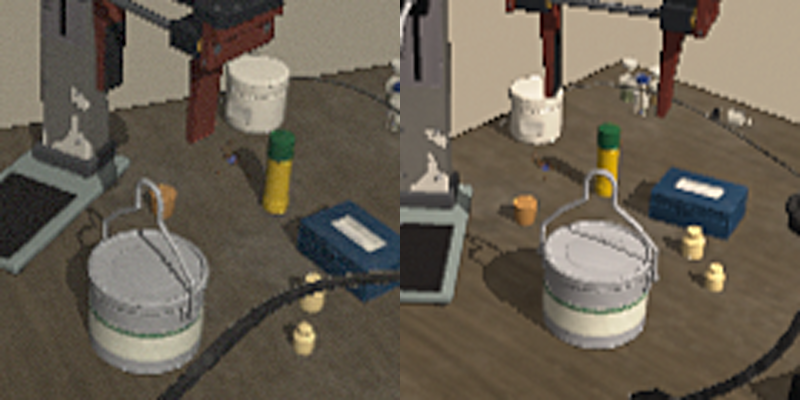

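View pics/w7.png

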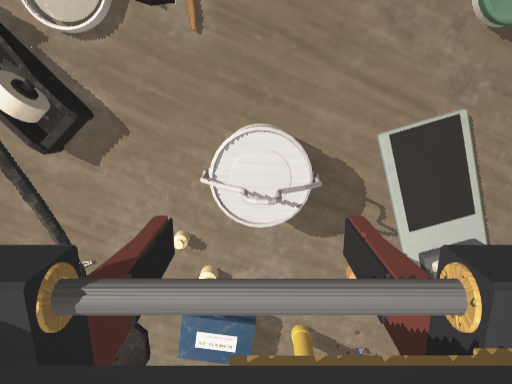

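```bash
python3 - <<'E'
from fit import *
im=dict(np.load('pics/w7.png.npz')); p=[603.85,213.14,.41,1.55]
for q in [(98,0),(70,13),(70,-13),(0,55),(0,-55)]: print(q,np.round(proj(im,B(p,q)),1))
print(np.round(proj(im,(601.4,212.5,160)),1), np.round(proj(im,T(p,(0,0,79))),1))
c=im['color'][120:250,190:330,::-1]; cv2.imwrite('pics/w7c.png',cv2.resize(c,None,fx=5,fy=4.6,interpolation=2)[:598])
E
```

```text
(98, 0) [259.1 197.3]
(70, 13) [275.5 188.1]
(70, -13) [242.6 188.3]
(0, 55) [314.3 171.5]
(0, -55) [203.6 172.5]
[259.7 196.6] [258.9 175.7]
```

View pics/w7c.png

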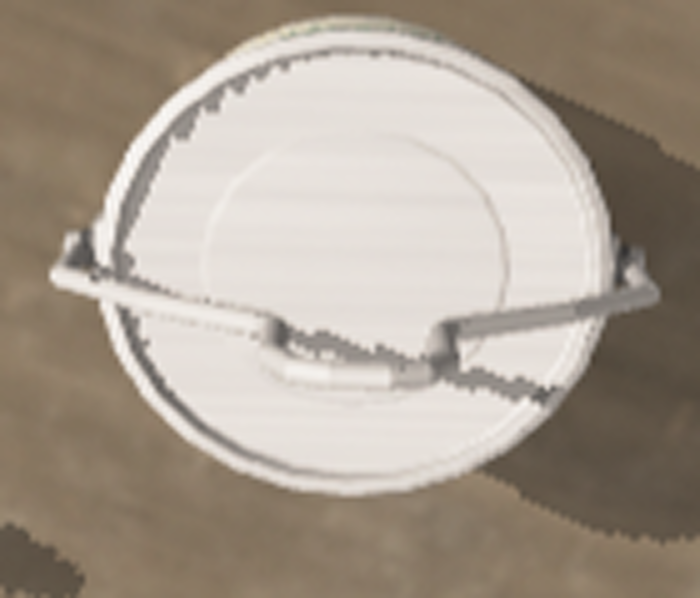

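```bash
python3 -m jog '[[1,[0.05,2,0.1],[0,0.012,0]],[1,[0.1,5,0.1],[0,0.012,0]],[1,[0.1,8,0.1],[0,0.012,0]],[1,[0.1,9.4,0.1],[0,0.012,0]],[1,[0.1,9.6,0.1],[0,0.012,0]],[1,[0.1,9.6,0.1],[0,0.012,0]],[1,[0.1,9.6,0.1],[0,0.012,0]]]'; python3 - <<'E'
from h import *
state(); snap('side','s8.png'); snap('scene','c8.png')
a=cv2.imread('pics/s8.png')[150:290,230:370];b=cv2.imread('pics/c8.png')[150:290,220:360]
cv2.imwrite('pics/m8.png',np.hstack([cv2.resize(a,(400,400),interpolation=2),cv2.resize(b,(400,400),interpolation=2)]))
for i in range(8): print(ctrl.get_obs()['t'],np.round(ctrl.get_obs()['ft_force'],2))
E
```

```text
t: 7.95
ee_pos: [604.4, 214.6, 136.9]
orientation: [-1.549, -0.308, 0.303]
ft_force: [0.4, -0.3, -0.0]
width: 87.6
t 7.95 pos [604.4 214.6 136.9] yaw 0.389 tilt 0.003 F [ 0.45 -0.31 -0.  ] w 87.6 q [ 0.32  0.55  1.65  0.    0.94 -1.64]
8.05 [-1.04 -0.1   0.67]
8.05 [-1.04 -0.1   0.67]
8.05 [-1.04 -0.1   0.67]
8.05 [-1.04 -0.1   0.67]
8.05 [-1.04 -0.1   0.67]
8.05 [-1.04 -0.1   0.67]
8.05 [-1.04 -0.1   0.67]
8.05 [-1.04 -0.1   0.67]
```

View pics/m8.png

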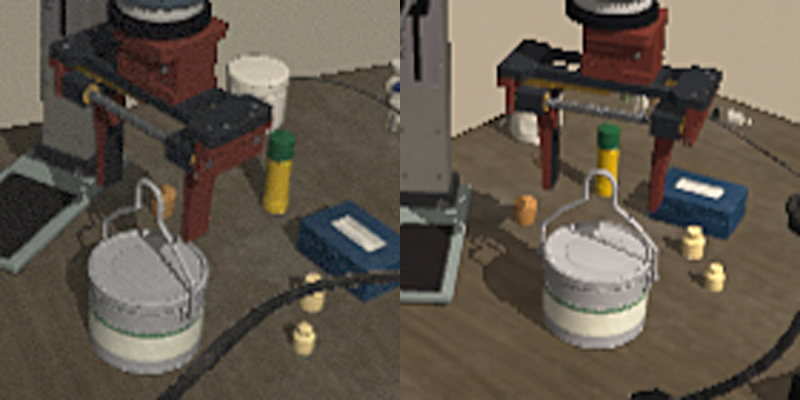

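```bash
cat >> h.py <<'E'
def avgF(n=16):
    L=[]
    for i in range(n):
        ctrl.get_image('wrist'); L.append(ctrl.get_obs()['ft_force'])
    L=np.array(L); print('t',ctrl.get_obs()['t'],'F mean',L.mean(0).round(3),'std',L.std(0).round(2),'sem z',(L.std(0)[2]/np.sqrt(n)).round(3)); return L
E
python3 - <<'E'
from h import *
avgF(16); state()
E
```

```text
t 8.85 F mean [ 0.056  0.096 -0.222] std [0.34 0.55 0.52] sem z 0.13
t 8.85 pos [603.5 214.3 135.3] yaw 0.389 tilt 0.001 F [ 0.28 -0.69 -0.45] w 87.6 q [ 0.32  0.55  1.65  0.    0.94 -1.64]
```

Tare ≈ 0, with about 0.5 N of noise per reading. Closing on the loop.

```bash
python3 -m jog '[[0.6,[0,0,0],[0,0,0]],[0.45,[0,0,0],[0,0,0]],[0.38,[0,0,0],[0,0,0]],[0.25,[0,0,0],[0,0,0]],[0.1,[0,0,0],[0,0,0]],[0,[0,0,0],[0,0,0]],[0,[0,0,0],[0,0,0]]]'; python3 - <<'E'
from h import *
state(); snap('side','s9.png'); snap('scene','c9.png')
a=cv2.imread('pics/s9.png')[150:290,230:370];b=cv2.imread('pics/c9.png')[150:290,220:360]
cv2.imwrite('pics/m9.png',np.hstack([cv2.resize(a,(400,400),interpolation=2),cv2.resize(b,(400,400),interpolation=2)]))
E
```

```text
t: 9.55
ee_pos: [603.5, 214.3, 135.3]
orientation: [-1.549, -0.306, 0.305]
ft_force: [0.6, -0.1, -1.0]
width: 35.3
t 9.55 pos [603.5 214.3 135.3] yaw 0.389 tilt 0.001 F [ 0.55 -0.15 -1.01] w 35.3 q [ 0.32  0.55  1.65  0.    0.94 -1.64]
```

View pics/m9.png

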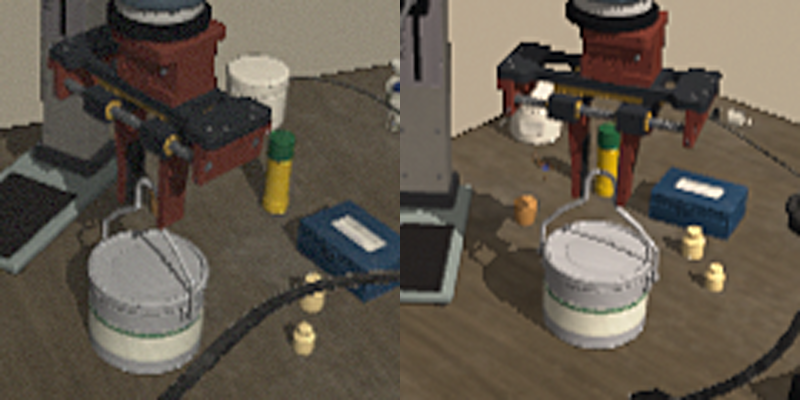

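```bash
python3 -m jog '[[0,[0,0,0],[0,0,0]],[0,[0,0,0],[0,0,0]],[0,[0,0,0],[0,0,0]],[0,[0,0,0],[0,0,0]]]'; python3 - <<'E'
from h import *
state(); avgF(12); state();
# scale geometry
import math
p=np.array([516.78,379.5]); y=.71; f=np.array([math.cos(y),math.sin(y)])
print('before seat -90', p-90*f, 'seat',p)
E
```

```text
t: 10.05
ee_pos: [603.4, 214.5, 135.4]
orientation: [-1.549, -0.306, 0.305]
ft_force: [0.3, 1.7, 0.8]
width: 29.5
t 10.05 pos [603.4 214.5 135.4] yaw 0.389 tilt 0.001 F [0.31 1.7  0.83] w 29.5 q [ 0.32  0.55  1.65  0.    0.94 -1.64]
t 10.65 F mean [-0.931  2.545  1.368] std [0.52 0.34 0.58] sem z 0.168
t 10.65 pos [603.5 214.4 135.4] yaw 0.389 tilt 0.001 F [-0.97  2.88  1.3 ] w 29.3 q [ 0.32  0.55  1.65  0.    0.94 -1.64]
before seat -90 [448.52743116 320.83496061] seat [516.78 379.5 ]
```

```bash
python3 -m jog '[[0,[0,-0.2,0],[0,0,0]],[0,[0,-0.5,0],[0,0,0]],[0,[0,-1,0],[0,0,0]],[0,[0,-1.6,0],[0,0,0]],[0,[0,-2.3,0],[0,0,0]],[0,[0,-3,0],[0,0,0]],[0,[0,-3.4,0],[0,0,0]],[0,[0,-3.5,0],[0,0,0]]]'; python3 - <<'E'
from h import *
state(); snap('side','s10.png'); snap('scene','c10.png')
a=cv2.imread('pics/s10.png')[150:290,230:370];b=cv2.imread('pics/c10.png')[150:290,220:360]
cv2.imwrite('pics/m10.png',np.hstack([cv2.resize(a,(400,400),interpolation=2),cv2.resize(b,(400,400),interpolation=2)]))
avgF(14)
rel([603.5,214.4,272],.389,0); rel([448.5,321,272],.71,0)
E
```

```text
t: 11.45
ee_pos: [603.8, 214.5, 171.2]
orientation: [-1.549, -0.307, 0.304]
ft_force: [0.1, 0.4, -4.7]
width: 29.4
t 11.45 pos [603.8 214.5 171.2] yaw 0.389 tilt 0.002 F [ 0.1   0.37 -4.75] w 29.4 q [ 0.32  0.5   1.63  0.    1.   -1.64]
t 12.25 F mean [-0.01  -0.108 -4.642] std [0.49 0.51 0.64] sem z 0.172
shift cm [ 2.000e-02 -1.017e+01  1.000e-02] rot [-0.     0.     0.001] |d| 102 |w| 0.001
shift cm [-10.28 -10.17  15.75] rot [-0.    -0.321  0.001] |d| 214 |w| 0.321
```

View pics/m10.png

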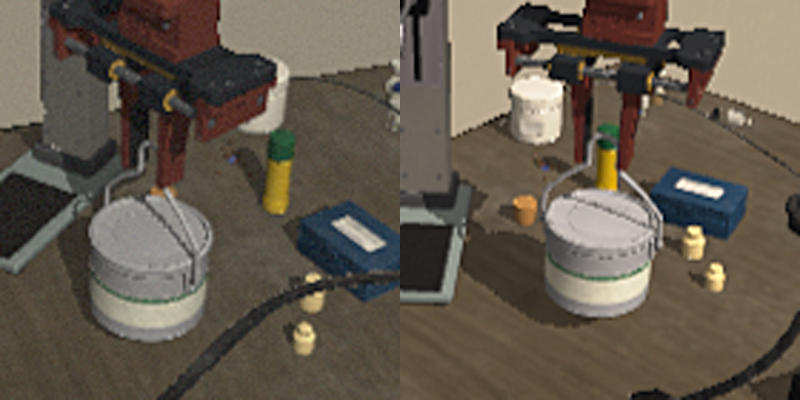

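```bash
python3 -m jog '[[0,[0,-0.8,0],[0,0,0]],[0,[0,-2.2,0],[0,0,0]],[0,[0,-4,0],[0,0,0]],[0,[0,-6,0],[0,0,0]],[0,[0,-7.8,0],[0,0,0]],[0,[0,-9.2,0],[0,0,0]],[0,[0,-10,0],[0,0,0]],[0,[0,-10.2,0],[0,0,0]]]'; python3 - <<'E'
from h import *
state();rel([448.5,321,272],.71,0)
E
```

```text
t: 13.05
ee_pos: [603.8, 214.4, 273.8]
orientation: [-1.549, -0.307, 0.303]
ft_force: [1.7, 0.9, -5.0]
width: 29.3
t 13.05 pos [603.8 214.4 273.8] yaw 0.389 tilt 0.003 F [ 1.66  0.93 -5.03] w 29.3 q [ 0.32  0.39  1.55  0.    1.2  -1.64]
shift cm [-10.33   0.15  15.75] rot [ 0.    -0.321  0.003] |d| 188 |w| 0.321
```

```bash
python3 -m jog '[[0,[-0.5,0,0.7],[0,-0.02,0]],[0,[-1.7,0,2.5],[0,-0.06,0]],[0,[-3.3,0,5],[0,-0.1,0]],[0,[-5.2,0,7.9],[0,-0.16,0]],[0,[-7,0,10.7],[0,-0.22,0]],[0,[-8.7,0,13.2],[0,-0.27,0]],[0,[-9.9,0,15.1],[0,-0.31,0]],[0,[-10.3,0,15.75],[0,-0.321,0]]]'; python3 -m jog '[[0,[0,0,0],[0,0,0]],[0,[0,0,0],[0,0,0]]]'; python3 - <<'E'
from h import *
state(); snap('side','s11.png'); snap('scene','c11.png'); snap('wrist','w11.png')
a=cv2.imread('pics/s11.png')[90:290,130:330];b=cv2.imread('pics/c11.png')[90:290,130:330]
cv2.imwrite('pics/m11.png',np.hstack([cv2.resize(a,(400,400),interpolation=2),cv2.resize(b,(400,400),interpolation=2)]))
E
```

```text
t: 13.85
ee_pos: [444.6, 322.1, 271.4]
orientation: [-1.497, -0.558, 0.561]
ft_force: [-0.4, -0.4, -5.0]
width: 29.3
t: 14.05
ee_pos: [448.3, 320.9, 272.1]
orientation: [-1.499, -0.557, 0.555]
ft_force: [-0.0, 0.2, -4.9]
width: 29.5
t 14.05 pos [448.3 320.9 272.1] yaw 0.711 tilt 0.001 F [-0.02  0.19 -4.9 ] w 29.5 q [ 0.6   0.26  1.75 -0.    1.13 -1.68]
```

View pics/m11.png

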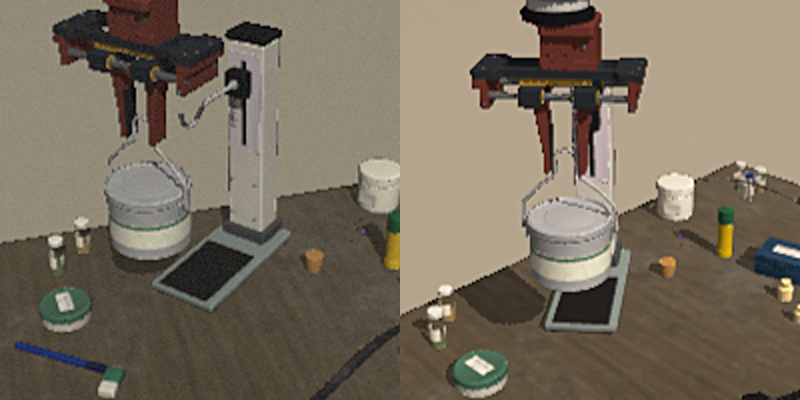

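View pics/w11.png

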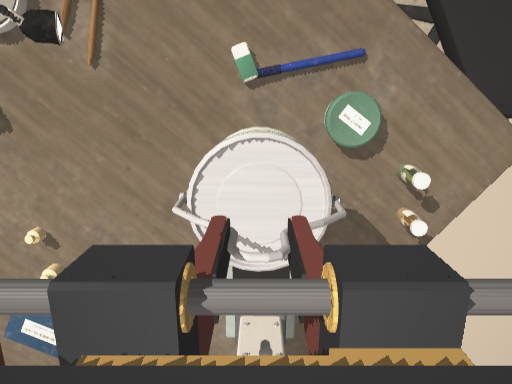

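```bash
python3 -m jog '[[0,[0.5,0,0],[0,0,0]],[0,[1.5,0,0],[0,0,0]],[0,[3,0.1,0],[0,0,0]],[0,[4.3,0.2,0],[0,0,0]],[0,[5.2,0.2,0],[0,0,0]],[0,[5.5,0.2,0],[0,0,0]],[0,[5.5,0.2,0],[0,0,0]]]'; python3 - <<'E'
from h import *
state(); snap('side','s12.png'); snap('scene','c12.png'); 
a=cv2.imread('pics/s12.png')[100:190,170:270];b=cv2.imread('pics/c12.png')[100:190,170:270]
cv2.imwrite('pics/m12.png',np.hstack([cv2.resize(a,(400,400),interpolation=2),cv2.resize(b,(400,400),interpolation=2)]))
E
```

```text
t: 14.9
ee_pos: [490.2, 357.0, 270.0]
orientation: [-1.498, -0.556, 0.555]
ft_force: [0.3, 0.4, -4.1]
width: 28.8
t 14.9 pos [490.2 357.  270. ] yaw 0.71 tilt 0.0 F [ 0.29  0.35 -4.14] w 28.8 q [ 0.61  0.35  1.63 -0.    1.17 -1.67]
```

View pics/m12.png

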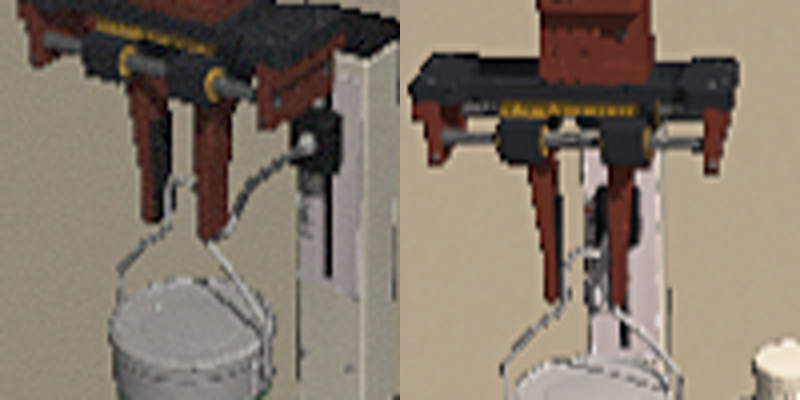

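```bash
python3 - <<'E'
from fit import *
p=[516.78,379.5,.71]
im=dict(np.load('pics/scene0.png.npz')); c=cv2.resize(im['color'][110:185,190:270,::-1],None,fx=8,fy=8,interpolation=2)
im2=dict(np.load('pics/side0.png.npz')); c2=cv2.resize(im2['color'][90:165,205:285,::-1],None,fx=8,fy=8,interpolation=2)
for q in [(-18,0,270),(0,0,247),(0,0,250),(34,0,265),(94,0,265),(118,30,324),(118,-30,324),(118,0,200)]:
    for (cc,ii,x0,y0) in ((c,im,190,110),(c2,im2,205,90)):
        u,v=proj(ii,T(p,q)); cv2.circle(cc,(int((u-x0+.5)*8),int((v-y0+.5)*8)),4,(0,0,255),-1)
cv2.imwrite('pics/hk.png',cv2.resize(np.hstack([c,c2]),(800,375)))
E
```

```text
(no output)
```

View pics/hk.png

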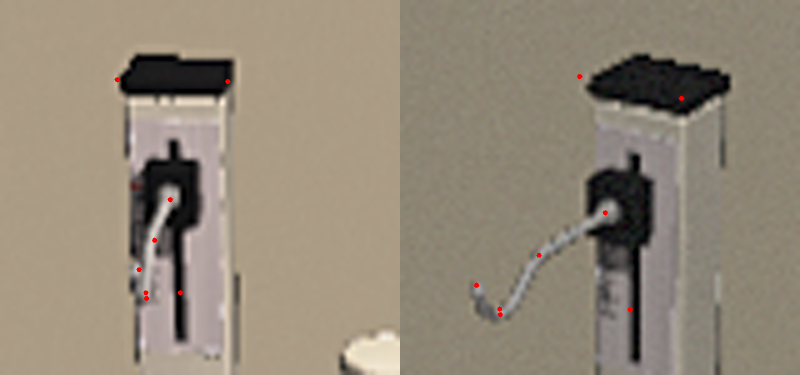

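```bash
python3 -m jog '[[0,[0.6,0,0],[0,0,0]],[0,[1.6,0,0],[0,0,0]],[0,[2.6,0,0],[0,0,0]],[0,[3.3,0,0],[0,0,0]],[0,[3.55,0.1,0],[0,0,0]],[0,[3.55,0.4,0],[0,0,0]],[0,[3.55,0.9,0],[0,0,0]],[0,[3.55,1.2,0],[0,0,0]]]'; python3 - <<'E'
from h import *
state(); rel([516.8+.758,379.5+.65,235],.71,0); snap('side','s13.png'); snap('scene','c13.png'); 
a=cv2.imread('pics/s13.png')[100:190,170:270];b=cv2.imread('pics/c13.png')[100:190,170:270]
cv2.imwrite('pics/m13.png',np.hstack([cv2.resize(a,(400,400),interpolation=2),cv2.resize(b,(400,400),interpolation=2)]))
E
```

```text
t: 15.8
ee_pos: [516.5, 379.6, 257.5]
orientation: [-1.499, -0.555, 0.556]
ft_force: [-0.3, -0.4, -5.6]
width: 29.2
t 15.8 pos [516.5 379.6 257.5] yaw 0.71 tilt 0.0 F [-0.34 -0.4  -5.57] w 29.2 q [ 0.62  0.41  1.56 -0.    1.17 -1.67]
shift cm [ 0.12  2.25 -0.03] rot [-0. -0. -0.] |d| 23 |w| 0.0
```

View pics/m13.png

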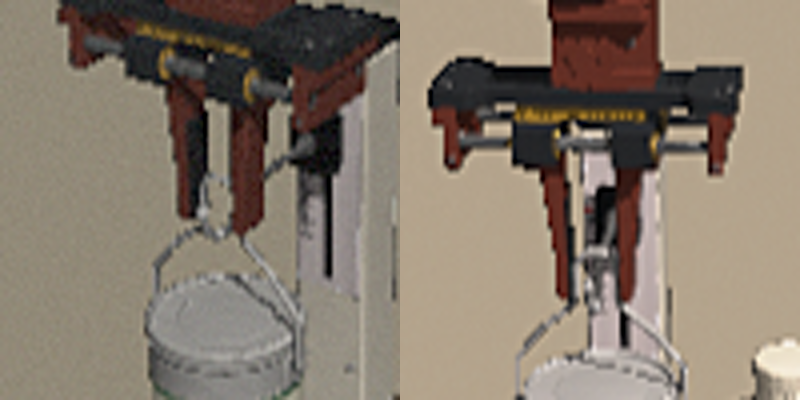

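```bash
python3 -m jog '[[0,[0.1,0.3,0],[0,0,0]],[0,[0.1,0.7,0],[0,0,0]],[0,[0.1,1.1,0],[0,0,0]],[0,[0.1,1.5,0],[0,0,0]],[0,[0.1,1.8,0],[0,0,0]],[0,[0.1,2.0,0],[0,0,0]],[0,[0.1,2.2,0],[0,0,0]],[0,[0.1,2.2,0],[0,0,0]]]'; python3 - <<'E'
from h import *
state(); avgF(12); state()
E
```

```text
t: 16.7
ee_pos: [517.7, 380.5, 236.0]
orientation: [-1.498, -0.556, 0.555]
ft_force: [-0.2, -0.5, -4.8]
width: 29.2
t 16.7 pos [517.7 380.5 236. ] yaw 0.71 tilt 0.0 F [-0.21 -0.48 -4.78] w 29.2 q [ 0.62  0.43  1.58 -0.    1.13 -1.67]
t 17.3 F mean [ 0.01  -0.048 -4.438] std [0.43 0.55 0.56] sem z 0.163
t 17.3 pos [517.7 380.6 236.3] yaw 0.71 tilt 0.001 F [-0.31  0.47 -4.03] w 29.3 q [ 0.62  0.43  1.58  0.    1.13 -1.67]
```

```bash
python3 -m jog '[[0,[0,0.2,0],[0,0,0]],[0,[0,0.4,0],[0,0,0]],[0,[0,0.6,0],[0,0,0]],[0,[0,0.8,0],[0,0,0]],[0,[0,1.0,0],[0,0,0]],[0,[0,1.2,0],[0,0,0]],[0,[0,1.4,0],[0,0,0]],[0,[0,1.6,0],[0,0,0]]]'; python3 - <<'E'
from h import *
state(); avgF(12); state(); snap('side','s14.png'); snap('scene','c14.png'); 
a=cv2.imread('pics/s14.png')[100:200,170:270];b=cv2.imread('pics/c14.png')[100:200,170:270]
cv2.imwrite('pics/m14.png',np.hstack([cv2.resize(a,(400,400),interpolation=2),cv2.resize(b,(400,400),interpolation=2)]))
E
```

```text
t: 18.1
ee_pos: [517.8, 380.6, 220.3]
orientation: [-1.498, -0.556, 0.555]
ft_force: [-1.1, 0.1, -2.5]
width: 29.4
t 18.1 pos [517.8 380.6 220.3] yaw 0.71 tilt 0.001 F [-1.12  0.12 -2.46] w 29.4 q [ 0.62  0.45  1.59 -0.    1.1  -1.67]
t 18.7 F mean [-0.007 -0.295 -3.394] std [0.39 0.53 0.49] sem z 0.141
t 18.7 pos [517.8 380.6 220.4] yaw 0.71 tilt 0.001 F [ 0.73 -0.36 -3.88] w 29.4 q [ 0.62  0.45  1.59  0.    1.1  -1.67]
```

View pics/m14.png

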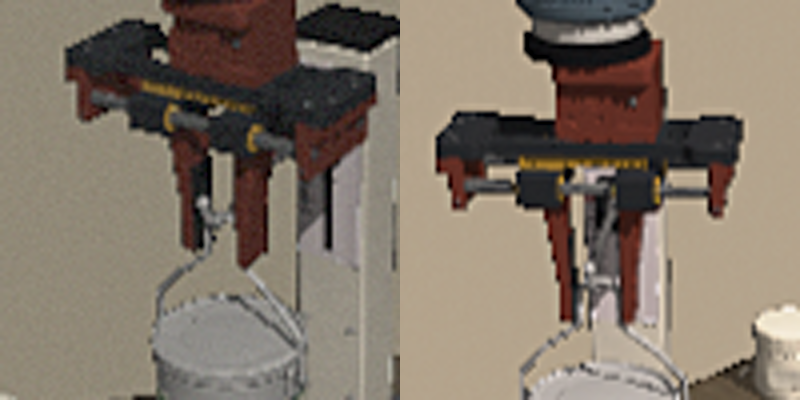

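```bash
python3 -m jog '[[0,[0,0.2,0],[0,0,0]],[0,[0,0.4,0],[0,0,0]],[0,[0,0.6,0],[0,0,0]],[0,[0,0.8,0],[0,0,0]],[0,[0,1.0,0],[0,0,0]],[0,[0,1.2,0],[0,0,0]],[0,[0,1.4,0],[0,0,0]],[0,[0,1.5,0],[0,0,0]]]'; python3 - <<'E'
from h import *
state(); avgF(16); state()
E
```

```text
t: 19.6
ee_pos: [517.8, 380.7, 205.2]
orientation: [-1.498, -0.556, 0.555]
ft_force: [-0.1, -0.1, -2.1]
width: 29.5
t 19.6 pos [517.8 380.7 205.2] yaw 0.71 tilt 0.001 F [-0.1  -0.05 -2.1 ] w 29.5 q [ 0.62  0.47  1.6  -0.    1.07 -1.67]
t 20.4 F mean [-0.472  0.119 -1.31 ] std [0.48 0.44 0.45] sem z 0.114
t 20.4 pos [517.8 380.7 205.3] yaw 0.71 tilt 0.001 F [ 0.21 -0.38 -1.06] w 29.4 q [ 0.62  0.47  1.6  -0.    1.07 -1.67]
```

```bash
python3 -m jog '[[0,[0,0.15,0],[0,0,0]],[0,[0,0.3,0],[0,0,0]],[0,[0,0.45,0],[0,0,0]],[0,[0,0.6,0],[0,0,0]],[0,[0,0.7,0],[0,0,0]],[0,[0,0.7,0],[0,0,0]]]'; python3 - <<'E'
from h import *
state(); L=avgF(60); state()
print(L[:30].mean(0),L[30:].mean(0))
E
```

```text
t: 21.0
ee_pos: [517.8, 380.6, 198.2]
orientation: [-1.498, -0.556, 0.555]
ft_force: [-1.2, 0.4, 0.3]
width: 29.4
t 21.0 pos [517.8 380.6 198.2] yaw 0.71 tilt 0.001 F [-1.16  0.4   0.34] w 29.4 q [ 0.62  0.48  1.61 -0.    1.06 -1.67]
t 24.0 F mean [-0.038  0.377 -0.255] std [0.49 0.52 0.51] sem z 0.066
t 24.0 pos [517.8 380.6 198.3] yaw 0.71 tilt 0.001 F [ 0.56  0.96 -0.78] w 29.3 q [ 0.62  0.48  1.61 -0.    1.06 -1.67]
[-0.05279729  0.2639889  -0.26917114] [-0.02294479  0.48916262 -0.24175112]
```

```bash
python3 -m jog '[[0,[0,0.05,0],[0,0,0]],[0,[0,0.1,0],[0,0,0]],[0,[0,0.1,0],[0,0,0]]]'; python3 - <<'E'
from h import *
state(); L=avgF(50); state()
snap('side','s15.png'); snap('scene','c15.png'); 
a=cv2.imread('pics/s15.png')[110:250,150:290];b=cv2.imread('pics/c15.png')[110:250,150:290]
cv2.imwrite('pics/m15.png',np.hstack([cv2.resize(a,(400,400),interpolation=2),cv2.resize(b,(400,400),interpolation=2)]))
E
```

```text
t: 24.3
ee_pos: [517.8, 380.6, 197.3]
orientation: [-1.498, -0.556, 0.555]
ft_force: [-0.2, 0.8, -0.4]
width: 29.6
t 24.3 pos [517.8 380.6 197.3] yaw 0.71 tilt 0.001 F [-0.25  0.83 -0.36] w 29.6 q [ 0.62  0.48  1.61 -0.    1.06 -1.67]
t 26.8 F mean [-0.091  0.49  -0.187] std [0.49 0.46 0.48] sem z 0.068
t 26.8 pos [517.8 380.6 197.3] yaw 0.71 tilt 0.001 F [-0.23  0.62  0.18] w 29.5 q [ 0.62  0.48  1.61 -0.    1.06 -1.67]
```

View pics/m15.png

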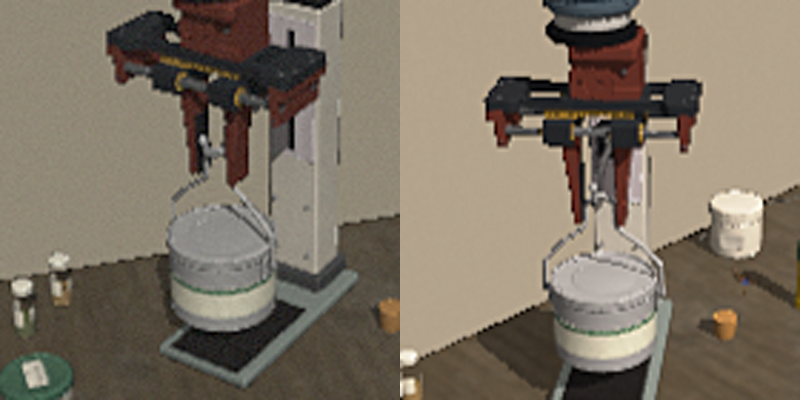

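```bash
python3 -m jog '[[0,[0,0,0.03],[0,0,0]],[0,[0,0,0.06],[0,0,0]],[0,[0,0,0.08],[0,0,0]],[0,[0,0,0.08],[0,0,0]]]'; python3 - <<'E'
from h import *
state(); L=avgF(50); state()
E
```

```text
t: 27.3
ee_pos: [517.3, 381.1, 197.3]
orientation: [-1.499, -0.556, 0.555]
ft_force: [1.0, -0.7, -0.3]
width: 29.3
t 27.3 pos [517.3 381.1 197.3] yaw 0.71 tilt 0.001 F [ 0.96 -0.75 -0.29] w 29.3 q [ 0.62  0.48  1.61 -0.    1.06 -1.66]
t 29.8 F mean [ 1.313 -1.07  -0.263] std [0.61 0.53 0.5 ] sem z 0.071
t 29.8 pos [517.2 381.2 197.3] yaw 0.71 tilt 0.001 F [ 0.71 -1.13 -0.37] w 29.5 q [ 0.62  0.48  1.61 -0.    1.06 -1.66]
```

```bash
python3 -m jog '[[0,[0,0,-0.03],[0,0,0]],[0,[0,0,-0.06],[0,0,0]],[0,[0,0,-0.065],[0,0,0]],[0,[0,0,-0.065],[0,0,0]]]'; python3 - <<'E'
from h import *
state(); L=avgF(40); state()
E
```

```text
t: 30.2
ee_pos: [517.4, 381.1, 197.3]
orientation: [-1.498, -0.556, 0.555]
ft_force: [-0.8, 2.1, 0.3]
width: 29.5
t 30.2 pos [517.4 381.1 197.3] yaw 0.71 tilt 0.001 F [-0.82  2.14  0.28] w 29.5 q [ 0.62  0.48  1.61  0.    1.06 -1.67]
t 32.2 F mean [-2.316  2.88  -0.115] std [0.58 0.51 0.47] sem z 0.074
t 32.2 pos [517.7 380.8 197.3] yaw 0.71 tilt 0.001 F [-2.06  3.25 -0.04] w 29.1 q [ 0.62  0.48  1.61 -0.    1.06 -1.67]
```

```bash
python3 -m jog '[[0,[0,0,0.025],[0,0,0]],[0,[0,0,0.045],[0,0,0]],[0,[0,0,0.045],[0,0,0]]]'; python3 - <<'E'
from h import *
state(); L=avgF(20); state(); L=avgF(20)
E
```

```text
t: 32.5
ee_pos: [517.6, 380.8, 197.3]
orientation: [-1.499, -0.556, 0.555]
ft_force: [-1.7, 1.1, -0.6]
width: 29.0
t 32.5 pos [517.6 380.8 197.3] yaw 0.71 tilt 0.001 F [-1.65  1.12 -0.58] w 29.0 q [ 0.62  0.48  1.61 -0.    1.06 -1.66]
t 33.5 F mean [-0.189  0.073 -0.23 ] std [0.84 0.73 0.46] sem z 0.104
t 33.5 pos [517.4 381.  197.3] yaw 0.71 tilt 0.001 F [ 1.06 -1.31  0.47] w 29.4 q [ 0.62  0.48  1.61 -0.    1.06 -1.66]
t 34.5 F mean [ 0.686 -0.978 -0.29 ] std [0.62 0.56 0.41] sem z 0.092
```

```bash
python3 -m jog '[[0,[0,0.02,-0.018],[0,0,0]],[0,[0,0.02,-0.018],[0,0,0]],[0,[0,0.02,-0.018],[0,0,0]],[0,[0,0.02,-0.018],[0,0,0]],[0,[0,0.02,-0.018],[0,0,0]]]'; python3 - <<'E'
from h import *
state(); L=avgF(24); state()
E
```

```text
t: 35.0
ee_pos: [517.5, 381.0, 197.2]
orientation: [-1.498, -0.556, 0.555]
ft_force: [0.3, -0.5, 0.3]
width: 29.4
t 35.0 pos [517.5 381.  197.2] yaw 0.71 tilt 0.001 F [ 0.31 -0.52  0.25] w 29.4 q [ 0.62  0.48  1.61  0.    1.06 -1.66]
t 36.2 F mean [ 0.049 -0.027  0.067] std [0.49 0.45 0.4 ] sem z 0.082
t 36.2 pos [517.5 381.  197.1] yaw 0.71 tilt 0.001 F [ 0.09 -0.12 -0.21] w 29.1 q [ 0.62  0.48  1.61 -0.    1.06 -1.66]
```

The hand now carries about 0 N on all three axes, so I release gently.

```bash
python3 -m jog '[[0.36,[0,0,0],[0,0,0]],[0.38,[0,0,0],[0,0,0]],[0.42,[0,0,0],[0,0,0]],[0.5,[0,0,0],[0,0,0]],[0.6,[0,0,0],[0,0,0]],[0.7,[0,0,0],[0,0,0]],[0.7,[0,0,0],[0,0,0]]]'; python3 - <<'E'
from h import *
state(); snap('side','s16.png'); snap('scene','c16.png'); L=avgF(10); snap('side','s16b.png'); snap('scene','c16b.png');
for n,y in (('16',0),('16b',0)):
    a=cv2.imread(f'pics/s{n}.png')[110:250,150:290];b=cv2.imread(f'pics/c{n}.png')[110:250,150:290]
    cv2.imwrite(f'pics/m{n}.png',np.hstack([cv2.resize(a,(400,400),interpolation=2),cv2.resize(b,(400,400),interpolation=2)]))
E
```

```text
t: 36.9
ee_pos: [517.5, 381.0, 197.2]
orientation: [-1.498, -0.556, 0.555]
ft_force: [1.3, 0.2, -0.5]
width: 60.7
t 36.9 pos [517.5 381.  197.2] yaw 0.71 tilt 0.001 F [ 1.35  0.2  -0.52] w 60.7 q [ 0.62  0.48  1.61 -0.    1.06 -1.66]
t 37.5 F mean [-0.295 -0.111 -0.172] std [0.46 0.38 0.4 ] sem z 0.128
```

View pics/m16b.png

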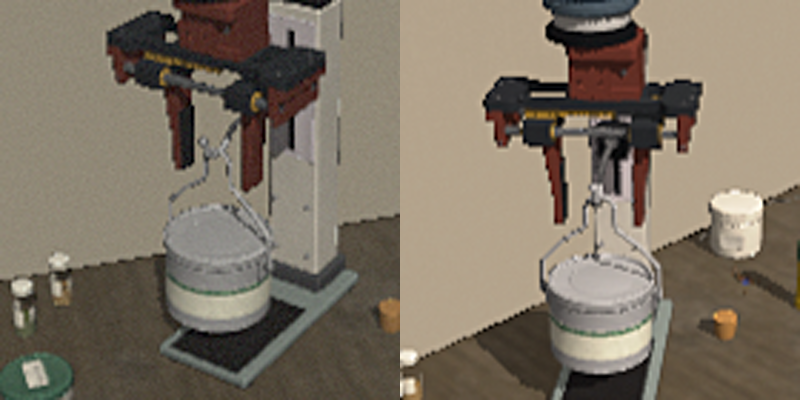

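```bash
python3 -m jog '[[0.7,[0,-0.5,0],[0,0,0]],[0.7,[0,-1.5,0],[0,0,0]],[0.7,[0,-3,0],[0,0,0]],[0.7,[0,-5,0],[0,0,0]],[0.7,[0,-7.5,0],[0,0,0]],[0.7,[0,-10,0],[0,0,0]],[0.7,[0,-12,0],[0,0,0]],[0.7,[0,-12.5,0],[0,0,0]]]'; python3 -m jog '[[0.7,[-1,0,0],[0,0,0]],[0.7,[-3,0,0],[0,0,0]],[0.7,[-6,0,0],[0,0,0]],[0.7,[-9,0,0],[0,0,0]],[0.7,[-12,0,0],[0,0,0]],[0.7,[-14,0,0],[0,0,0]],[0.7,[-14,0,0],[0,0,0]]]'
python3 - <<'E'
from h import *
state(); 
for i in range(6):
    im=ctrl.get_image('side'); snap('side',f's17_{i}.png') 
    for _ in range(2): ctrl.get_image('wrist')
snap('scene','c17.png')
I=[cv2.imread(f'pics/s17_{i}.png').astype(int)[120:250,150:300] for i in range(6)]
for i in range(5): print(np.abs(I[i+1]-I[i]).mean().round(2), (np.abs(I[i+1]-I[i]).max(-1)>40).sum())
a=cv2.imread('pics/s17_5.png')[110:250,150:290];b=cv2.imread('pics/c17.png')[110:250,150:290]
cv2.imwrite('pics/m17.png',np.hstack([cv2.resize(a,(400,400),interpolation=2),cv2.resize(b,(400,400),interpolation=2)]))
E
```

```text
t: 38.4
ee_pos: [518.6, 381.7, 326.4]
orientation: [-1.497, -0.561, 0.55]
ft_force: [0.7, 0.9, 1.1]
width: 61.5
t: 39.1
ee_pos: [408.5, 287.5, 321.0]
orientation: [-1.499, -0.554, 0.557]
ft_force: [-0.1, 0.6, -0.0]
width: 61.4
t 39.1 pos [408.5 287.5 321. ] yaw 0.71 tilt 0.002 F [-0.05  0.65 -0.  ] w 61.4 q [ 0.59  0.13  1.8  -0.    1.22 -1.69]
3.41 118
2.92 12
2.95 13
2.89 8
2.89 0
```

View pics/m17.png

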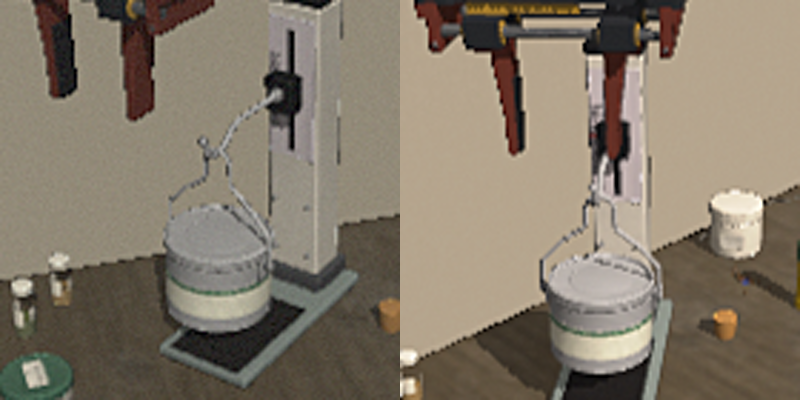

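View pics/s17_5.png

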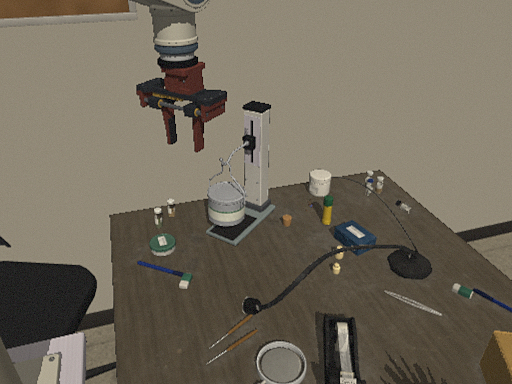

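The can hangs still in the hook, clear of the base plate. The gripper is well away and the bystanders look unmoved, so I'm handing in.

```bash
python3 -c "
from h import *
a=cv2.imread('pics/s17_5.png').astype(int);b=cv2.imread('pics/side0.png').astype(int)
for n,(u,v) in dict(tin=(162,243),va=(158,216),vb=(171,208),cork=(286,220),w1=(340,252),w2=(337,268)).items(): print(n,np.abs(a[v-9:v+9,u-9:u+9]-b[v-9:v+9,u-9:u+9]).mean().round(1))
print(ctrl.close_job())"
```

```text
tin 4.5
va 5.4
vb 4.8
cork 4.0
w1 4.4
w2 4.2
the job is handed in; nothing more can be done
None
```

The can is hanging by its bail loop in the scale hook, upright and still. The job is handed in at about 40 s of the 69 s allowed; no verdict was reported.

**What I did**
- I raised the bail with closed fingertips to about 1.55 rad while the can stayed standing and did not visibly move.
- I gripped the loop and lifted the can. It weighs about 4.5 N (0.46 kg), within roughly 0.2 N because each force reading carries about 0.5 N of noise.
- I lowered the loop onto the hook slowly, about 20 mm/s at most once near it, down to about 30 mm of deflection.
- I let go when the average force on the hand was about 0 N on all three axes, then backed away.

**Last checks**
- Successive pictures after release showed no movement by the end.
- The can is clear of the base plate, and the robot is touching nothing.
- The tin, both vials, the cork and both weights differ from the first picture only at noise level.

**Less clean points**
- The first approach ran two wrist joints to the ends of their range in free space, so I lifted the bail with a smaller tilt instead.
- While I trimmed the hand's sideways position before release, the sideways force briefly reached about 3.7 N. I brought it back to zero before opening.
- On release the can shifted by about two pixels in the enlarged picture, about 1 mm.
- I could not measure the hook's speed directly. I judged it from the slow lowering rows and the near-zero hand force at release.

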